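# Sort the printer spares into their trays

### The job

Tidy the spares on the 3D-printing bench: lay both gears flat on the floor of the round dish, hub up and side by side, and stand both L-brackets on their feet on the floor of the oblong tray. Slide the hot end along the dock's keyhole slot to the wide end, lift it free and stand it upright on the floor of the square tray. Do not knock over the little spray bottle, and leave everything released and at rest.

Things in the scene. Friction and masses are not known exactly. Their poses are not given: they have to be found in the camera images.
- gear_a_c (a point): Orange printed gear (one of two alike), 30 g: toothed disc 47 mm across, 10 mm thick, lying flat, with a round hub 22 mm across standing 20 mm up from its middle (30 mm tall in all). Pinch the hub from above, fingertips just over the disc. Point: on its axis, half-way up (15 mm above its underside). z: up the axis.
- gear_b_c (a point): Orange printed gear (one of two alike), 30 g: toothed disc 47 mm across, 10 mm thick, lying flat, with a round hub 22 mm across standing 20 mm up from its middle (30 mm tall in all). Pinch the hub from above, fingertips just over the disc. Point: on its axis, half-way up (15 mm above its underside). z: up the axis.
- bracket_a_c (a point): Orange printed L-bracket (one of two alike), 40 g, standing on its foot: foot 50 (x) by 36 (y) mm, 8 mm thick; a wall 8 mm thick (x), 36 wide (y), rises at the foot's -x end to 40 mm above the underside. Pinch the wall from above, fingertips just over the foot. Point: middle of the wall, 20 mm above the underside; the foot's middle is 21 mm to its +x. z: up.
- bracket_b_c (a point): Orange printed L-bracket (one of two alike), 40 g, standing on its foot: foot 50 (x) by 36 (y) mm, 8 mm thick; a wall 8 mm thick (x), 36 wide (y), rises at the foot's -x end to 40 mm above the underside. Pinch the wall from above, fingertips just over the foot. Point: middle of the wall, 20 mm above the underside; the foot's middle is 21 mm to its +x. z: up.
- hotend_c (a point): Printer hot end, 80 g, 62 mm tall, round about z (up). From the bottom: flat brass block 19 mm across, 14 tall; neck 8 across, 12 tall; collar 38 across, 4 thick; finned aluminium cooler 24 across, 32 tall: grip this. It starts hung in the dock's narrow slot, collar on the plate, its bottom 14 mm above the table. Point: on its axis, half-way up (31 mm above its bottom).
- dock: Fixed dark steel stand: plate 120 (x) by 70 (y) mm, 6 thick, top 40 mm above the table, over a 3 mm white base sheet. Keyhole slot along x: 13 mm wide from x = -40 to +10 mm, then a 30 mm square opening centred at x = +25, y = 0. The hot end starts near x = -24; in the narrow part it lifts 6 mm, then catches: raise it 3 mm, slide to the opening, lift out. Origin: centre, on the table; +x: to the wide end.
- dish: Round grey plastic dish, fixed: 134 mm across at the bottom, 140 mm at the rim, 28 mm tall, wall 4 mm, floor 5 mm thick (inside about 126 mm across at the floor). For the gears. Origin: centre of its underside, on the table; z up.
- tray: Oblong grey plastic tray, fixed: 140 mm (x) by 92 mm (y), 28 mm tall, wall and floor 4 mm thick (inside 132 by 84 mm). For the brackets. Origin: centre of its underside, on the table; z up.
- bin: Square grey plastic tray, fixed: 100 by 100 mm, 28 mm tall, wall and floor 4 mm thick (inside 92 by 92 mm). For the hot end. Origin: centre of its underside, on the table; z up.
- spray_c (a point): Small clear spray bottle with a white head, 32 mm across, 92 mm tall, standing among the parts; must not be knocked over. This point: on its axis, half-way up (46 mm above the table). z is up its axis.

How it is judged:
By the outcome, as a careful person would: the job done as asked, in the order asked, and still so for the second after the job is handed in, with the robot touching nothing.
It also fails if it takes over 134 s, if anything falls off the work surface, if the arm or the gripper's body presses on something with over 40 N, if the wrist force passes 120 N, or if a joint passes its speed limit or range.

### The arm

A 7-joint arm with a two-finger parallel gripper is mounted at the origin on the work surface. World frame = base frame: x ahead of the robot, y to its left, z up, the work surface at z = 0. Lengths are in m, angles in rad, forces in N, time in s.
With the tool pointing down it reaches from about 0.425 to 0.925 m from the base axis. Payload 6.8 kg.
Tool frame: the origin (TCP) lies midway between the tips of the shut fingers; the grasp point (between the pads) lies 19 mm behind it; z points along the fingers, x is the direction in which the jaws open and shut, and the axes are right-handed (so a half turn about z gives the same grasp; the last joint's range is limited). The gripper opens to 85 mm and grips with 20 to 120 N. Pads are 22 mm wide; open, the fingers measure 114 mm over their backs; the gripper's body (76 mm by 85 mm) begins 54 mm behind the grasp point. The pads swing forward as they close: fully open they stand 13 mm farther back than shut.
Start: joints at [-1.252, 0.477, 0.022, 1.555, -0.011, 1.109, -0.083], TCP at [0.279, 0.614, 0.231] pointing down, gripper open.
Joint ranges: [-2.96, 2.96], [-0.34, 2.1], [-1.41, 1.46], [0.24, 2.44], [-1.37, 4.51], [0.17, 1.92], [-2.96, 2.96]. Speed limits (rad/s): [2.39, 2.39, 3.14, 3.14, 3.14, 3.14, 3.14].

### API

Orientations are given as a unit quaternion [w, x, y, z].
In Python, from station import bot, imaging, nets gives the robot as it stands. The module is installed in compiled form; this text tells all that it offers.
- The arm moves only by the tool apply_moves, never from a script. Its argument "moves" is text: rows parted by semicolons, each of 7 numbers parted by spaces: the gripper command: -1 is fully open, 1 is shut, values between are in proportion, then the shift along the tool's x, y, z normalised to -1 to 1, where 1 is 120 mm, then the turn, a rotation vector about the tool's x, y, z normalised to -1 to 1, where 1 is 4 degrees. In form: hand dx dy dz rx ry rz; .... A call has 1 to 12 rows; each row shifts and turns the commanded pose from where the row before left it, along the tool's axes as they then stand; what a row does not reach is not made up. A row lasts 1/12 s, in which the tool goes at most 41.7 mm and 7.16 degrees, less where a joint would pass 70% of its speed; a pose out of reach is approached as far as the arm can. A call with a number of a shift or a turn outside -1 to 1 is refused whole. A call with a gripper value outside its range is refused whole. The fingers move at their own pace and stop on an object; "force" is the grip in N (left out, the last holds). Time passes only in rows, so rows that do not move let the fingers close. It gives the time, the measured TCP pose, the force and the opening at its end, in the units of the state.
- bot.get_obs(): the state, without advancing time (a new reading comes with each control period).
- imaging.read_camera(name): name is "scene" or "top"; returns a dict with "image" (420x560x3 uint8, red, green, blue), "fx", "fy", "cx", "cy" (pixels), "view" (4x4, takes a point from world to camera coordinates). Camera axes: x right, y down, z forward; pixel columns grow to the right and rows downward; lengths in m; the calibration is good to about 2 mm. A picture is of the moment at which its call begins. There is no depth.
- bot.hand_in(): hands the job in, once; it reports no verdict.
Trained networks look in a picture, given as the dict that the camera call returned (one of the last four; its "shot" number tells which), for a name from the list of things; names that differ only in an ending like _2 or _b are one class to them, and where a whole thing is asked for, a point or a joint stands for the part that bears it (a point fixed in the world has none). Each returns a list of dicts, best first, with "score" (0 to 1); they miss things now and then, are a little off and sometimes report something else, mostly with a low value. They report only what shows in the picture. A call takes as long as a camera call.
- nets.spot_in(picture, name): "rect" ([left, top, right, bottom] in pixels, round what is visible of it).
- nets.outline_of(picture, name): "region" (420x560 bool, what is visible of it) and "rect" ([left, top, right, bottom] in pixels, round what is visible of it).
- nets.spot_point(picture, name): "location" ([column, row] in pixels: a listed point, or the origin of a listed thing).
The state is a dict: "t": time; "q": joint angles; "joint_vel": joint speeds; "joint_torque": joint torques, N m; "eef_pos": TCP position; "tool_rot": TCP orientation; "contact_force": force on the tool from outside, world axes, zero at the start; "torque": the same for the moment, N m; "gripper_width": opening from 0.0 (shut) to 1.0 (fully open).
Only numpy, scipy, OpenCV 4.12 (cv2) and the standard library are available. Lean on these libraries where they do the work, as an engineer would, in place of code of your own. Each camera call takes 0.05 s, during which the arm holds its last target.

## Working session

There is one attempt and no reset: what is moved stays moved. The work goes in short steps, Python scripts to look and compute and a tool call to move; the robot and the scene stay as the last step left them, time stands still between calls to the robot, and variables do not carry over. Pictures are saved under pics/ and viewed, and the job is handed in when it is done.

Besides the shell and the picture viewer there is one more tool, called after ">>>" by a JSON object that holds its "name" and its "arguments". apply_moves: Moves the arm, as the interface text tells. Scaled input: -1 to 1 covers 120 mm each way for a shift and 4 degrees each way for a turn. Its arguments: {"type":"object","properties":{"moves":{"type":"string"},"force":{"type":"number"}},"required":["moves"]}

```bash
mkdir -p pics; python3 - <<'E'
from station import bot, imaging, nets
import cv2, numpy as np
o=bot.get_obs(); print({k:np.round(v,4) for k,v in o.items()})
for n in ["scene","top"]:
    p=imaging.read_camera(n); cv2.imwrite(f"pics/{n}0.png",p["image"][:,:,::-1])
    print(n,p["fx"],p["fy"],p["cx"],p["cy"],np.round(p["view"],4).tolist(),p["shot"])
    for k in ["gear_a_c","bracket_a_c","hotend_c","dock","dish","tray","bin","spray_c"]:
        print(k,[(np.round(d["location"],1).tolist(),round(d["score"],2)) for d in nets.spot_point(p,k)])
E
```

```text
{'t': np.float64(0.0), 'q': array([-1.2521,  0.4778,  0.0223,  1.5564, -0.0115,  1.1093, -0.0831]), 'joint_vel': array([-0.0015, -0.0015, -0.0008, -0.0024, -0.001 , -0.0008,  0.0015]), 'joint_torque': array([-9.00000e-04, -5.96475e+01,  1.60750e+00, -2.81189e+01,
        1.25000e-02,  9.70000e-03,  0.00000e+00]), 'eef_pos': array([0.2792, 0.6139, 0.2303]), 'tool_rot': array([ 6.000e-04,  8.408e-01,  5.413e-01, -7.000e-04]), 'contact_force': array([ 0.2265, -0.5301,  0.0991]), 'torque': array([-0.0143,  0.0367, -0.0259]), 'gripper_width': np.float64(0.9994)}
scene 415.4950407642138 415.4950407642138 279.29237069103976 206.935587348336 [[-0.1456, 0.9893, 0.0012, 0.0579], [0.6217, 0.0924, -0.7778, -0.2598], [-0.7696, -0.1125, -0.6285, 1.4219], [0.0, 0.0, 0.0, 1.0]] 1
gear_a_c [([311.4, 215.5], 0.56)]
bracket_a_c [([249.3, 211.9], 0.54)]
hotend_c [([344.2, 256.9], 0.86)]
dock [([331.0, 283.1], 0.93)]
dish [([126.1, 222.4], 0.96), ([330.0, 278.1], 0.25)]
tray [([197.1, 257.3], 0.73)]
bin [([427.6, 253.5], 0.74)]
spray_c [([265.7, 228.1], 0.93)]
top 388.39786801681765 388.39786801681765 285.45210465121903 209.74013258409948 [[0.004, -0.9999, 0.0109, -0.0207], [-0.9926, -0.0053, -0.1213, 0.4941], [0.1213, -0.0104, -0.9926, 0.9092], [0.0, 0.0, 0.0, 1.0]] 2
gear_a_c [([240.5, 222.5], 0.55), ([204.7, 154.2], 0.47)]
bracket_a_c [([305.3, 223.8], 0.67)]
hotend_c [([209.0, 153.1], 0.45)]
dock [([222.3, 155.2], 0.95)]
dish []
tray [([338.6, 156.5], 0.76)]
bin [([128.9, 191.5], 0.57)]
spray_c [([280.1, 181.9], 0.53)]
```

View pics/scene0.png

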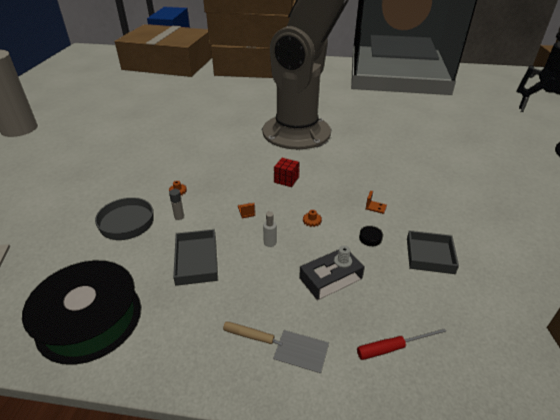

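View pics/top0.png

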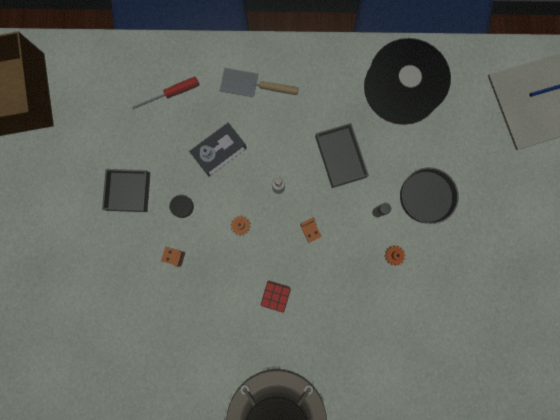

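The pictures show dish (428,195 top), tray (341,156), bin (127,190), dock (219,150) with its opening toward upper right, gears near (241,225) and (395,255), brackets near (172,257) and (311,230), spray bottle at (279,185). Some of the nets' detections are wrong or missing, so I'm enlarging crops to check.

```bash
cat > h.py <<'E'
from station import bot, imaging, nets
import cv2, numpy as np
def ray(p,uv):
    V=np.array(p["view"]);R=V[:3,:3];t=V[:3,3]
    d=R.T@np.array([(uv[0]-p["cx"])/p["fx"],(uv[1]-p["cy"])/p["fy"],1.]); return -R.T@t,d
def onz(p,uv,z):
    o,d=ray(p,uv); return o+d*(z-o[2])/d[2]
def proj(p,X):
    V=np.array(p["view"]);c=V[:3,:3]@np.array(X)+V[:3,3]
    return np.array([p["fx"]*c[0]/c[2]+p["cx"],p["fy"]*c[1]/c[2]+p["cy"]])
def crop(p,c,r,s,fn,draw=()):
    im=p["image"][:,:,::-1].copy(); x,y=c
    x0,y0=max(x-r,0),max(y-r,0)
    cr=cv2.resize(im[y0:y+r,x0:x+r],None,fx=s,fy=s,interpolation=cv2.INTER_CUBIC)
    for d in draw:
        q=tuple(int(round((a-b+.5)*s)) for a,b in zip(d,(x0,y0))); cv2.circle(cr,q,2,(0,255,0),-1)
    if fn: cv2.imwrite(fn,cr)
    return cr
E
python3 - <<'E'
from h import *
top=imaging.read_camera("top"); sc=imaging.read_camera("scene")
T=[crop(top,c,32,4,None) for c in [(172,257),(241,225),(311,230),(395,245),(219,150),(279,185)]]
cv2.imwrite("pics/topcrops.png",np.vstack([np.hstack(T[:3]),np.hstack(T[3:])]))
T=[crop(sc,c,32,4,None) for c in [(375,205),(312,217),(247,210),(178,195),(332,270),(270,230)]]
cv2.imwrite("pics/sccrops.png",np.vstack([np.hstack(T[:3]),np.hstack(T[3:])]))
# colour blobs
for n,p in (("top",top),("sc",sc)):
    hsv=cv2.cvtColor(p["image"],cv2.COLOR_RGB2HSV)
    m=cv2.inRange(hsv,(5,150,80),(20,255,255))
    k,l,s,c=cv2.connectedComponentsWithStats(m)
    for i in range(1,k):
        if s[i][4]>30: print(n,s[i],c[i].round(1))
for k in ["dish","tray","bin","dock"]:
  for n,p in (("top",top),("sc",sc)):
    r=nets.outline_of(p,k)
    for d in r[:2]:
        m=d["region"].astype(np.uint8); print(n,k,round(d["score"],2),np.round(d["rect"],1), cv2.minAreaRect(np.argwhere(m)[:,::-1].astype(np.float32)))
E
```

```text
top [304 223  16  17 107] [311.  230.3]
top [386 247  18  18 222] [394.7 255.1]
top [162 249   7  12  33] [165.5 254.5]
top [169 252  11  12  51] [173.5 257.1]
sc [180 185   6   9  39] [182.4 188.7]
sc [367 201  19  12 130] [376.3 206.4]
sc [238 203  16  10  47] [244.3 205.8]
sc [303 210  18  15 156] [311.9 218. ]
top dish 0.75 [401.4 166.1 459.1 222.2] ((429.10003662109375, 195.30001831054688), (56.796119689941406, 55.90169906616211), 26.56505012512207)
top dish 0.26 [162.8 246.6 184.8 263.5] ((172.30001831054688, 256.1000061035156), (21.50348663330078, 15.811387062072754), 18.43494987487793)
sc dish 0.92 [ 93.5 196.5 152.5 238.4] ((124.79412841796875, 217.67648315429688), (42.44373321533203, 59.421226501464844), 75.96376037597656)
top tray 0.7 [316.4 123.7 369.  189. ] ((341.26605224609375, 154.72019958496094), (55.74549102783203, 38.79196548461914), 73.3007583618164)
top tray 0.39 [230.  215.2 250.9 230.6] ((240.5, 224.5), (17.0, 17.0), 90.0)
sc tray 0.76 [174.1 224.7 217.4 283.5] ((194.19692993164062, 256.54461669921875), (55.47002029418945, 44.81977462768555), 86.8201675415039)

[... 301 characters left out ...]
(33.030643463134766, 49.792076110839844), 53.426971435546875)
sc bin 0.64 [406.9 229.6 458.5 272.5] ((432.4923400878906, 251.56155395507812), (54.45124816894531, 38.69883346557617), 7.125016689300537)
top dock 0.59 [191.4 122.8 245.5 174.8] ((218.32949829101562, 148.64483642578125), (33.63035583496094, 50.29673385620117), 53.47114562988281)
top dock 0.28 [201.5 145.4 216.4 158.7] ((206.80003356933594, 152.6000213623047), (16.099689483642578, 14.310833930969238), 63.43495178222656)
sc dock 0.62 [299.6 251.  366.1 300. ] ((331.800048828125, 271.6000061035156), (39.35479736328125, 63.504329681396484), 63.43495178222656)
sc dock 0.57 [ 94.2 199.2 152.5 240.4] ((124.0, 218.5), (41.0, 56.0), 90.0)
```

View pics/topcrops.png

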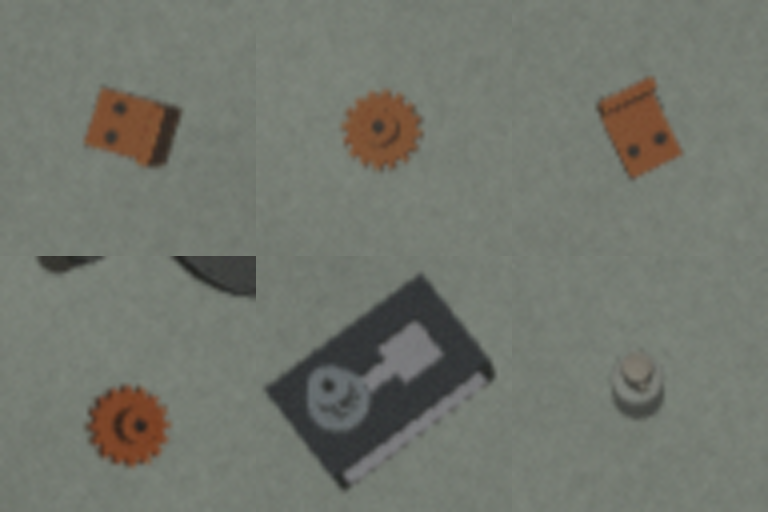

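View pics/sccrops.png

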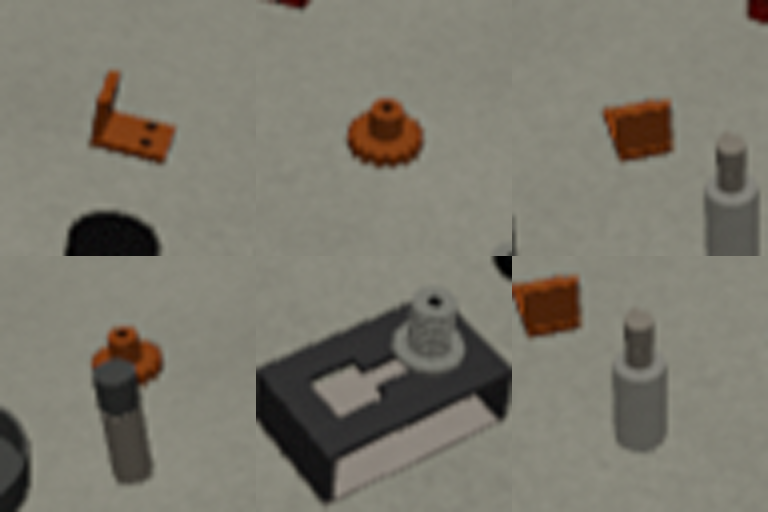

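```bash
cat > fit.py <<'E'
from h import *
from scipy.optimize import minimize
def box(x0,x1,y0,y1,z0,z1): return np.array([[x,y,z] for x in(x0,x1) for y in(y0,y1) for z in(z0,z1)])/1000
def cyl(r0,r1,z0,z1,cx=0,n=36):
    a=np.linspace(0,2*np.pi,n,endpoint=False)
    return np.vstack([np.c_[cx+r*np.cos(a),r*np.sin(a),np.full(n,z)] for r,z in((r0,z0),(r1,z1))])/1000
M={"gear":[cyl(22.8,22.8,0,10),cyl(11,11,10,30)],
"bracket":[box(-4,46,-18,18,0,8),box(-4,4,-18,18,0,40)],
"dish":[cyl(67,70,0,28)],"tray":[box(-70,70,-46,46,0,28)],"bin":[box(-50,50,-50,50,0,28)],
"dock":[box(-60,60,-35,35,0,40)],"spray":[cyl(16,16,0,50),cyl(7,7,50,92)],
"hotend":[cyl(19,19,26,30),cyl(12,12,30,62)]}
S=8
def place(pts,P,z=0):
    x,y,a=P;c,s=np.cos(a),np.sin(a)
    return pts@np.array([[c,-s,0],[s,c,0],[0,0,1]]).T+[x,y,z]
def render(p,name,P,win,z=0):
    x0,y0,x1,y1=win
    m=np.zeros(((y1-y0)*S,(x1-x0)*S),np.uint8)
    for part in M[name]:
        q=np.array([proj(p,X) for X in place(part,P,z)])
        q=((q-[x0,y0]+.5)*S)
        h=cv2.convexHull(q.astype(np.float32)); cv2.fillPoly(m,[np.round(h*16).astype(np.int32)],255,shift=4)
    return cv2.resize(m,(x1-x0,y1-y0),interpolation=cv2.INTER_AREA)/255.
def fit(name,obs,P0,z=0,yawfree=True):
    # obs: list of (pic, mask(bool), win)
    def cost(P):
        P=np.r_[P[0]/1000,P[1]/1000,P[2]/50] 
        return sum(np.abs(render(p,name,P,w,z)-m[w[1]:w[3],w[0]:w[2]]).sum()/max(m[w[1]:w[3],w[0]:w[2]].sum(),1) for p,m,w in obs)
    v=np.array([P0[0]*1000,P0[1]*1000,P0[2]*50])
    for st in (8,3):
        si=np.vstack([v]+[v+np.eye(3)[i]*st for i in range(3)])
        r=minimize(cost,v,method="Nelder-Mead",options=dict(initial_simplex=si,xatol=.05,fatol=1e-5,maxiter=200)); v=r.x
    return np.r_[v[:2]/1000,v[2]/50],r.fun
def win(rect,p=6):
    return [max(int(rect[0])-p,0),max(int(rect[1])-p,0),min(int(rect[2])+p,560),min(int(rect[3])+p,420)]
def orange(p):
    i=p["image"].astype(int); return ((i[...,0]-i[...,2])>22)&((i[...,0]-i[...,1])>14)
E
python3 - <<'E'
from fit import *
top=imaging.read_camera("top"); sc=imaging.read_camera("scene")
for n,p in (("top",top),("sc",sc)): 
    V=np.array(p["view"]);print(n,(-V[:3,:3].T@V[:3,3]).round(3))
ot=orange(top);os_=orange(sc)
W=lambda u,v,r=16:[u-r,v-r,u+r,v+r]
def run(lab,name,obs,P0):
    for tag,o in (("both",obs),("top",obs[:1]),("sc",obs[1:])):
        if o: 
            P,c=fit(name,o,P0); print(lab,tag,(P[:2]*1000).round(1),np.degrees(P[2]).round(1),round(c,3))
            if tag=="both": B=P
    return B
for lab,name,t,s,a in (("gearN","gear",(241,225),(312,217),0),("gearF","gear",(395,255),None,0),("brL","bracket",(172,257),(375,205),90),("brR","bracket",(311,230),(247,210),200)):
    P0=onz(top,t,.01); obs=[(top,ot,W(*t))]+([(sc,os_,W(*s))] if s else [])
    run(lab,name,obs,np.r_[P0[:2],np.radians(a)])
for k,a in (("dish",0),("tray",20),("bin",0),("dock",-40)):
    obs=[]
    for p in (top,sc):
        c0={"dish":((428,195),(125,218)),"tray":((341,156),(197,257)),"bin":((127,190),(432,251)),"dock":((219,150),(332,272))}[k][0 if p is top else 1]
        for d in nets.outline_of(p,k):
            m=d["region"]
            if m[c0[1],c0[0]] or abs(np.argwhere(m).mean(0)[::-1]-c0).max()<8:
                m=cv2.morphologyEx(m.astype(np.uint8),cv2.MORPH_CLOSE,np.ones((5,5)))
                obs.append((p,m.astype(float),win(d["rect"]))); break
    P0=onz(top,{"dish":(428,195),"tray":(341,156),"bin":(127,190),"dock":(219,150)}[k],.02)
    run(k,k,obs,np.r_[P0[:2],np.radians(a)])
for k,z in (("spray_c",.046),("hotend_c",.045)):
    for p in (top,sc): print(k,[ (onz(p,d["location"],z)*1000).round(1) for d in nets.spot_point(p,k)[:1]])
np.savez("x.npz")
E
```

```text
top [ 0.38  -0.009  0.963]
sc [1.264 0.127 0.692]
gearN both [459.   93.1] 5.1 0.186
gearN top [459.1  93.5] 10.2 0.101
gearN sc [459.1  92.2] 7.6 0.074
gearF both [ 386.6 -287.5] 9.4 0.099
gearF top [ 386.6 -287.5] 9.4 0.099
brL both [377.  235.1] 76.7 0.422
brL top [377.8 237.1] 77.4 0.294
brL sc [376.9 234.7] 77.4 0.09
brR both [465.7 -71.7] 205.3 0.188
brR top [465.7 -71. ] 206.2 0.096
brR sc [467.3 -74.1] 189.0 0.139
dish both [ 533.4 -372. ] 3.5 0.094
dish top [ 534.2 -372. ] 3.5 0.039
dish sc [ 532.3 -372. ] 9.3 0.051
tray both [ 634.6 -157.5] 17.2 0.086
tray top [ 635.7 -157.3] 17.3 0.044
tray sc [ 633.3 -157.7] 17.2 0.035
bin both [542.5 373.3] -2.2 0.09
bin top [543.2 374.3] -2.1 0.032
bin sc [540.8 372.5] -2.4 0.038
dock both [646.2 149.5] -52.6 0.397
dock top [646.9 149.1] -52.5 0.197
dock sc [645.1 149.8] -51.5 0.188
spray_c [array([375.3, 224.9,  46. ])]
spray_c [array([559.5,   2.2,  46. ])]
hotend_c [array([619.7, 167.4,  45. ])]
hotend_c [array([630.9, 171.7,  45. ])]
```

```bash
python3 - <<'E'
from fit import *
top=imaging.read_camera("top"); sc=imaging.read_camera("scene")
def ov(p,c,r,s,polys):
    cr=crop(p,c,r,s,None)
    for q,col in polys:
        q=np.array([proj(p,X) for X in q]); q=(q-[c[0]-r,c[1]-r]+.5)*s
        cv2.polylines(cr,[np.round(q).astype(np.int32)],True,col,1)
    return cr
P=(.6462,.1495,np.radians(-52.5))
pl=lambda z,x0,x1,y0,y1:place(np.array([[x0,y0,z],[x1,y0,z],[x1,y1,z],[x0,y1,z]])/1000,P)
C=lambda x,y,z,r:np.array([[x+r*np.cos(a),y+r*np.sin(a),z] for a in np.linspace(0,6.28,30)])/1000
h=place(np.array([[-24,0,0]])/1000,P)[0]*1000; print("hotend pred",h)
polys=[(pl(40,-60,60,-35,35),(0,255,0)),(pl(40,-40,10,-6.5,6.5),(0,255,255)),(pl(40,10,40,-15,15),(0,255,255)),(C(h[0],h[1],44,19),(255,255,0)),(C(h[0],h[1],76,12),(0,0,255)),(pl(0,-60,60,-35,35),(255,0,0))]
cv2.imwrite("pics/ov1.png",np.hstack([ov(top,(219,150),32,6,polys),ov(sc,(332,270),40,5,polys)]))
sp=(559.5,2.2)
polys=[(C(*sp,0,16),(0,255,0)),(C(*sp,92,7),(0,255,255))]
for q,m in ((459,93.2),(386.6,-287.5)),: pass
for x,y in ((459,93),(386.6,-287.5)): polys+=[(C(x,y,10,23.5),(0,255,0)),(C(x,y,30,11),(0,255,255))]
for P in ((.377,.235,np.radians(77.2)),(.4665,-.0722,np.radians(205.3))):
    polys+=[(pl(0,-4,46,-18,18),(0,255,0)),(pl(40,-4,4,-18,18),(255,255,0))]
a=[ov(top,c,24,5,polys) for c in [(172,257),(241,225),(311,230),(395,250),(279,185)]]
b=[ov(sc,c,24,5,polys) for c in [(375,205),(312,217),(247,210),(178,190),(270,230)]]
cv2.imwrite("pics/ov2.png",np.vstack([np.hstack(a[:3]),np.hstack(b[:3])]))
cv2.imwrite("pics/ov3.png",np.vstack([np.hstack(a[3:]),np.hstack(b[3:])]))
E
```

```text
hotend pred [631.5897257  168.54048017   0.        ]Traceback (most recent call last):
  File "<stdin>", line 14, in <module>
    return _nx.concatenate(arrs, 1, dtype=dtype, casting=casting)
           ~~~~~~~~~~~~~~~^^^^^^^^^^^^^^^^^^^^^^^^^^^^^^^^^^^^^^^
ValueError: all the input array dimensions except for the concatenation axis must match exactly, but along dimension 0, the array at index 0 has size 384 and the array at index 1 has size 400
```

```bash
python3 - <<'E'
from fit import *
top=imaging.read_camera("top"); sc=imaging.read_camera("scene")
print(bot.get_obs()["t"])
def ov(p,c,r,s,polys):
    cr=crop(p,c,r,s,None)
    for q,col in polys:
        q=np.array([proj(p,X) for X in q]); q=(q-[c[0]-r,c[1]-r]+.5)*s
        cv2.polylines(cr,[np.round(q).astype(np.int32)],True,col,1)
    return cr
P=(.6462,.1495,np.radians(-52.5))
pl=lambda z,x0,x1,y0,y1:place(np.array([[x0,y0,z],[x1,y0,z],[x1,y1,z],[x0,y1,z]])/1000,P)
C=lambda x,y,z,r:np.array([[x+r*np.cos(a),y+r*np.sin(a),z] for a in np.linspace(0,6.28,30)])/1000
h=place(np.array([[-24,0,0]])/1000,P)[0]*1000; print("hotend pred",h)
polys=[(pl(40,-60,60,-35,35),(0,255,0)),(pl(40,-40,10,-6.5,6.5),(0,255,255)),(pl(40,10,40,-15,15),(0,255,255)),(C(h[0],h[1],44,19),(255,255,0)),(C(h[0],h[1],76,12),(0,0,255)),(pl(0,-60,60,-35,35),(255,0,0))]
cv2.imwrite("pics/ov1.png",np.hstack([ov(top,(219,150),36,5,polys),ov(sc,(332,270),36,5,polys)]))
sp=(559.5,2.2)
polys=[(C(*sp,0,16),(0,255,0)),(C(*sp,92,7),(0,255,255))]
for x,y in ((459,93),(386.6,-287.5)): polys+=[(C(x,y,10,23.5),(0,255,0)),(C(x,y,30,11),(0,255,255))]
for P in ((.377,.235,np.radians(77.2)),(.4665,-.0722,np.radians(205.3))):
    polys+=[(pl(0,-4,46,-18,18),(0,255,0)),(pl(40,-4,4,-18,18),(255,255,0))]
a=[ov(top,c,24,5,polys) for c in [(172,257),(241,225),(311,230),(395,250),(279,185)]]
b=[ov(sc,c,24,5,polys) for c in [(375,205),(312,217),(247,210),(178,190),(270,230)]]
cv2.imwrite("pics/ov2.png",np.vstack([np.hstack(a[:3]),np.hstack(b[:3])]))
cv2.imwrite("pics/ov3.png",np.vstack([np.hstack(a[3:]),np.hstack(b[3:])]))
E
```

```text
2.3
hotend pred [631.5897257  168.54048017   0.        ]
```

View pics/ov1.png

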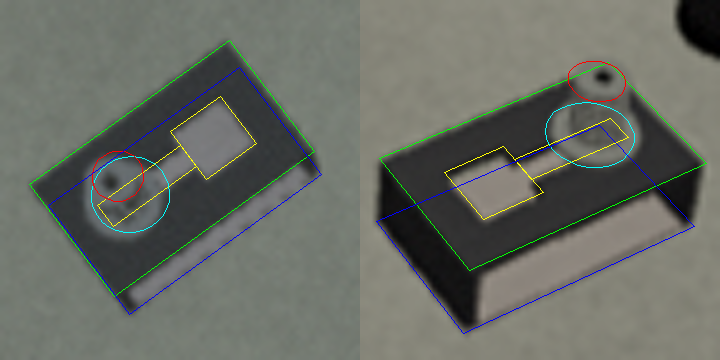

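View pics/ov2.png

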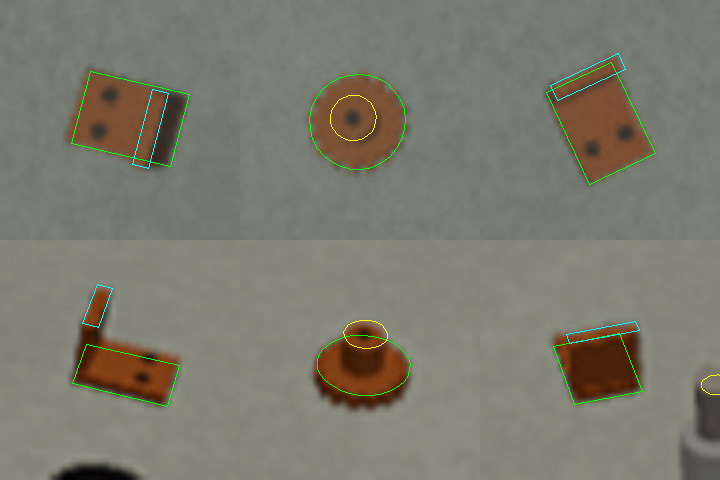

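View pics/ov3.png

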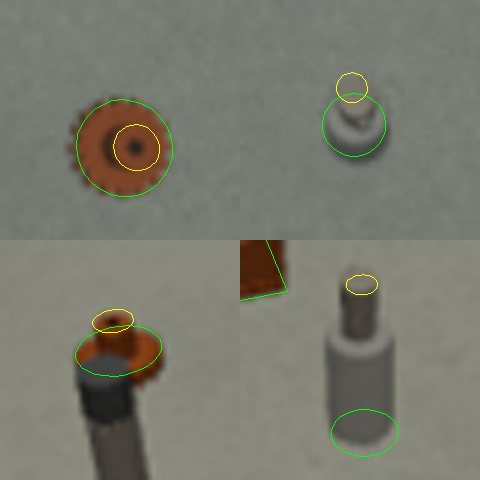

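The overlays agree to within 1–3 mm. The spray bottle is really nearer x≈0.551, and the hot end is at about (629.5,171), i.e. dock x≈-27. I'll make a small planner to convert world offsets into tool-axis units.

```bash
cat > plan.py <<'E'
import sys
from h import *
def cur():
    o=bot.get_obs(); w,x,y,z=o["tool_rot"]
    from scipy.spatial.transform import Rotation as R
    r=R.from_quat([x,y,z,w]).as_matrix(); return o,r
def to(x,y,z,yaw=None):
    o,r=cur(); d=np.array([x,y,z])/1000-o["eef_pos"]; t=r.T@d/.12
    ya=np.degrees(np.arctan2(r[1,0],r[0,0])); n=int(np.ceil(np.linalg.norm(t)/.3))
    print("t",round(float(o["t"]),2),"pos",(o["eef_pos"]*1000).round(1),"jaw",ya.round(1),"tilt",np.degrees(np.arccos(-r[2,2])).round(2),"w",round(float(o["gripper_width"])*85,1),"F",o["contact_force"].round(1),"q7",round(float(o["q"][6]),2))
    print("units",t.round(3),"rows",n,"each",(t/max(n,1)).round(3), "rz" if yaw is not None else "", (-(yaw-ya)/4).round(2) if yaw is not None else "")
if __name__=="__main__": to(*map(float,sys.argv[1:]))
E
python3 plan.py 459 93 150 0
python3 - <<'E'
from h import *
top=imaging.read_camera("top"); sc=imaging.read_camera("scene")
print(onz(sc,(182,218),0),onz(top,(379,214),0),onz(top,(181,206),.01))
E
```

```text
t 2.3 pos [279.4 614.5 231.3] jaw 65.5 tilt 0.0 w 84.7 F [-0.3 -0.  -0.5] q7 -0.08
units [-3.336  3.161  0.677] rows 16 each [-0.209  0.198  0.042] rz 16.39
[ 0.49875117 -0.23718242  0.        ] [ 0.48839548 -0.25266563  0.        ] [0.50458359 0.23906633 0.01      ]
```

>>> {"name": "apply_moves", "arguments": {"moves": "-1 -0.21 0.2 0.03 0 0 0; -1 -0.21 0.2 0.03 0 0 0; -1 -0.21 0.2 0.03 0 0 0; -1 -0.21 0.2 0.03 0 0 0; -1 -0.21 0.2 0.03 0 0 0; -1 -0.21 0.2 0.03 0 0 0; -1 -0.21 0.2 0.03 0 0 0; -1 -0.21 0.2 0.03 0 0 0; -1 -0.21 0.2 0.03 0 0 0; -1 -0.21 0.2 0.03 0 0 0; -1 -0.21 0.2 0.03 0 0 0; -1 -0.21 0.2 0.03 0 0 0", "force": 25}}

```text
t: 3.4
eef_pos: [0.4168, 0.2185, 0.1883]
tool_rot: [-0.0, 0.841, 0.541, 0.0]
contact_force: [0.8, 0.9, 0.2]
gripper_width: 0.998
```

>>> {"name": "apply_moves", "arguments": {"moves": "-0.4 0 0 0 0 0 0.91; -0.4 0 0 0 0 0 0.91; -0.4 0 0 0 0 0 0.91; -0.4 0 0 0 0 0 0.91; -0.4 0 0 0 0 0 0.91; -0.4 0 0 0 0 0 0.91; -0.4 0 0 0 0 0 0.91; -0.4 0 0 0 0 0 0.91; -0.4 0 0 0 0 0 0.91"}}

```text
t: 4.15
eef_pos: [0.4165, 0.22, 0.1883]
tool_rot: [-0.0, 0.96, 0.281, 0.0]
contact_force: [1.0, -0.4, 0.9]
gripper_width: 0.703
```

>>> {"name": "apply_moves", "arguments": {"moves": "-0.4 0 0 0 0 0 0.91; -0.4 0 0 0 0 0 0.91; -0.4 0 0 0 0 0 0.91; -0.4 0 0 0 0 0 0.91; -0.4 0 0 0 0 0 0.91; -0.4 0 0 0 0 0 0.91; -0.4 0 0 0 0 0 0.91; -0.4 0 0 0 0 0 0.91; -0.4 0 0 0 0 0 0.91; -0.4 0 0 0 0 0 0"}}

```text
t: 4.98
eef_pos: [0.4165, 0.2201, 0.1883]
tool_rot: [-0.0, 1.0, -0.001, 0.0]
contact_force: [-0.1, -0.2, 0.2]
gripper_width: 0.702
```

```bash
python3 plan.py 459 93 60 0
```

```text
t 4.98 pos [416.5 220.1 188.3] jaw -0.1 tilt 0.02 w 59.6 F [-0.1 -0.2  0.2] q7 -0.54
units [0.356 1.058 1.069] rows 6 each [0.059 0.176 0.178] rz -0.02
```

>>> {"name": "apply_moves", "arguments": {"moves": "-0.4 0.09 0.265 0.1 0 0 0; -0.4 0.09 0.265 0.1 0 0 0; -0.4 0.09 0.265 0.1 0 0 0; -0.4 0.086 0.263 0.1 0 0 0; -0.4 0 0 0.25 0 0 0; -0.4 0 0 0.25 0 0 0; -0.4 0 0 0.25 0 0 0; -0.4 0 0 0.2 0 0 0; -0.4 0 0 0.11 0 0 0; -0.4 0 0 0 0 0 0; -0.4 0 0 0 0 0 0"}}

```text
t: 5.9
eef_pos: [0.459, 0.0929, 0.0127]
tool_rot: [0.0, 1.0, 0.001, -0.001]
contact_force: [-0.5, 0.2, 0.6]
gripper_width: 0.701
```

```bash
python3 plan.py 459 93 13 0; python3 - <<'E'
from h import *
sc=imaging.read_camera("scene"); top=imaging.read_camera("top")
cv2.imwrite("pics/g1.png",np.hstack([crop(sc,(312,205),40,5,None),crop(top,(241,215),40,5,None)]))
E
```

```text
t 5.9 pos [459.   92.9  12.7] jaw 0.1 tilt 0.07 w 59.6 F [-0.5  0.2  0.6] q7 -0.04
units [ 0.    -0.001 -0.003] rows 1 each [ 0.    -0.001 -0.003] rz 0.02
```

View pics/g1.png

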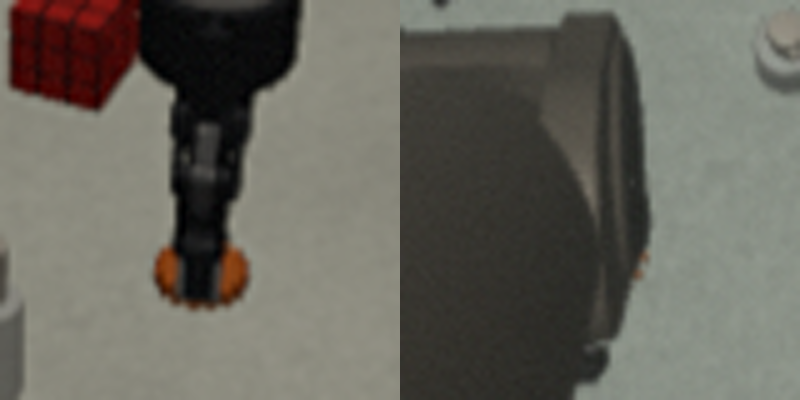

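The gripper is centred over the near gear: in the scene crop the finger hangs at the disc's middle, at about (200,275). Closing and lifting next.

>>> {"name": "apply_moves", "arguments": {"moves": "1 0 0 0 0 0 0; 1 0 0 0 0 0 0; 1 0 0 0 0 0 0; 1 0 0 0 0 0 0; 1 0 0 0 0 0 0; 1 0 0 0 0 0 0; 1 0 0 -0.1 0 0 0; 1 0 0 -0.3 0 0 0; 1 0 0 -0.3 0 0 0; 1 0 0 -0.3 0 0 0; 1 0 0 -0.3 0 0 0; 1 0 0 0 0 0 0", "force": 25}}

```text
t: 7.0
eef_pos: [0.463, 0.0939, 0.1752]
tool_rot: [-0.002, 1.0, -0.0, 0.005]
contact_force: [1.3, -0.1, -0.3]
gripper_width: 0.242
```

```bash
python3 plan.py 533.4 -400 160 0; python3 - <<'E'
from h import *
sc=imaging.read_camera("scene"); 
crop(sc,(312,190),50,6,"pics/g2.png")
E
```

```text
t 7.0 pos [463.   93.9 175.2] jaw -0.0 tilt 0.64 w 20.6 F [ 1.3 -0.1 -0.3] q7 -0.2
units [0.586 4.116 0.112] rows 14 each [0.042 0.294 0.008] rz -0.0
```

View pics/g2.png

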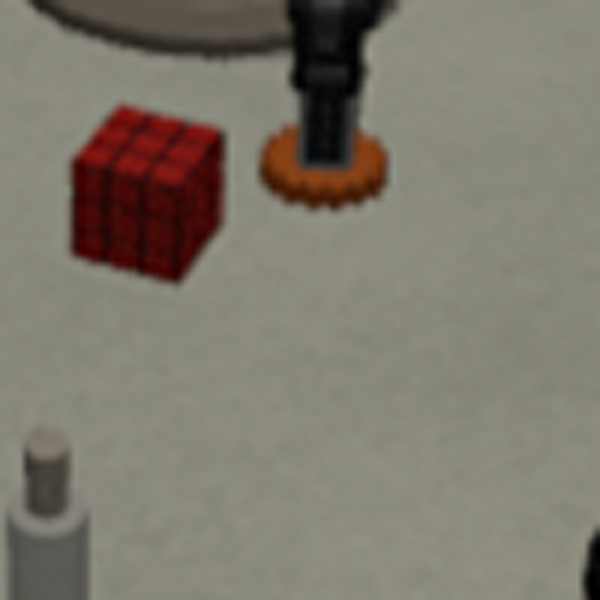

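>>> {"name": "apply_moves", "arguments": {"moves": "1 0.042 0.294 0 0 0 0; 1 0.042 0.294 0 0 0 0; 1 0.042 0.294 0 0 0 0; 1 0.042 0.294 0 0 0 0; 1 0.042 0.294 0 0 0 0; 1 0.042 0.294 0 0 0 0; 1 0.042 0.294 0 0 0 0; 1 0.042 0.294 0 0 0 0; 1 0.042 0.294 0 0 0 0; 1 0.042 0.294 0 0 0 0; 1 0.042 0.294 0 0 0 0; 1 0.042 0.294 0 0 0 0"}}

```text
t: 8.05
eef_pos: [0.519, -0.3314, 0.1673]
tool_rot: [-0.001, 1.0, 0.0, -0.001]
contact_force: [0.6, -0.2, -0.3]
gripper_width: 0.241
```

>>> {"name": "apply_moves", "arguments": {"moves": "1 0.042 0.294 0 0 0 0; 1 0.042 0.294 0 0 0 0; 1 0 0 0 0 0 0; 1 0 0 0 0 0 0"}}

```text
t: 8.38
eef_pos: [0.5282, -0.4031, 0.1672]
tool_rot: [0.0, 1.0, -0.002, -0.001]
contact_force: [0.6, -0.3, -1.2]
gripper_width: 0.243
```

```bash
python3 plan.py 533.4 -400 30 0
```

```text
t 8.38 pos [ 528.2 -403.1  167.2] jaw -0.2 tilt 0.15 w 20.7 F [ 0.6 -0.3 -1.2] q7 0.83
units [ 0.046 -0.026  1.143] rows 4 each [ 0.012 -0.007  0.286] rz -0.05
```

>>> {"name": "apply_moves", "arguments": {"moves": "1 0.046 -0.026 0.1 0 0 0; 1 0 0 0.3 0 0 0; 1 0 0 0.3 0 0 0; 1 0 0 0.25 0 0 0; 1 0 0 0.15 0 0 0; 1 0 0 0 0 0 0; 1 0 0 0 0 0 0"}}

```text
t: 8.97
eef_pos: [0.5353, -0.3951, 0.0352]
tool_rot: [-0.001, 1.0, 0.001, -0.001]
contact_force: [0.6, -0.4, 0.5]
gripper_width: 0.244
```

```bash
python3 plan.py 533.4 -400 18.5 0; python3 - <<'E'
from h import *
sc=imaging.read_camera("scene"); 
crop(sc,(130,205),50,6,"pics/g3.png")
E
```

```text
t 8.97 pos [ 535.3 -395.1   35.2] jaw 0.1 tilt 0.21 w 20.7 F [ 0.6 -0.4  0.5] q7 0.89
units [-0.016  0.041  0.139] rows 1 each [-0.016  0.041  0.139] rz 0.04
```

View pics/g3.png

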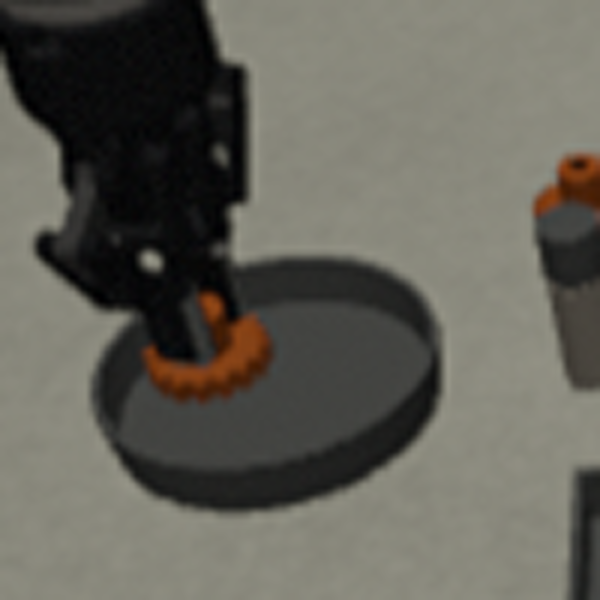

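>>> {"name": "apply_moves", "arguments": {"moves": "1 -0.016 0.041 0.06 0 0 0; 1 0 0 0.06 0 0 0; 1 0 0 0.02 0 0 0; 1 0 0 0 0 0 0; 1 0 0 0 0 0 0"}}

```text
t: 9.43
eef_pos: [0.5336, -0.4027, 0.0202]
tool_rot: [-0.0, 1.0, 0.0, 0.0]
contact_force: [0.8, -0.1, 0.0]
gripper_width: 0.24
```

```bash
python3 plan.py 533.4 -400 18 0
```

```text
t 9.43 pos [ 533.6 -402.7   20.2] jaw 0.0 tilt 0.01 w 20.4 F [ 0.8 -0.1  0. ] q7 0.9
units [-0.001 -0.022  0.018] rows 1 each [-0.001 -0.022  0.018] rz 0.0
```

>>> {"name": "apply_moves", "arguments": {"moves": "1 0 -0.022 0.018 0 0 0; 1 0 0 0 0 0 0; 1 0 0 0 0 0 0; 0.1 0 0 0 0 0 0; 0.1 0 0 0 0 0 0; 0.1 0 0 0 0 0 0; 0.1 0 0 0 0 0 0; 0.1 0 0 -0.1 0 0 0; 0.1 0 0 -0.2 0 0 0; 0.1 0 0 -0.3 0 0 0; 0.1 0 0 -0.3 0 0 0; 0.1 0 0 -0.2 0 0 0"}}

```text
t: 10.43
eef_pos: [0.5342, -0.401, 0.1542]
tool_rot: [0.001, 1.0, -0.0, 0.002]
contact_force: [0.6, -0.3, 0.4]
gripper_width: 0.452
```

```bash
python3 plan.py 387 -287.5 150 0; python3 - <<'E'
from h import *
sc=imaging.read_camera("scene"); top=imaging.read_camera("top")
cv2.imwrite("pics/g4.png",np.hstack([crop(sc,(130,205),40,5,None),crop(top,(420,210),60,3.3333,None)]))
E
```

```text
t 10.43 pos [ 534.2 -401.   154.2] jaw -0.0 tilt 0.21 w 38.4 F [ 0.6 -0.3  0.4] q7 0.83
units [-1.227 -0.946  0.029] rows 6 each [-0.205 -0.158  0.005] rz -0.0
```

View pics/g4.png

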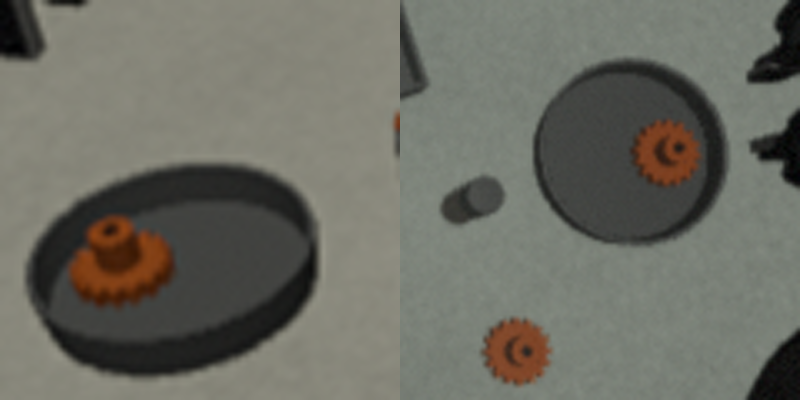

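The first gear lies flat at the right of the dish, at (667,152) in the crop. Now the second gear.

>>> {"name": "apply_moves", "arguments": {"moves": "-0.3 -0.2 -0.158 0 0 0 0; -0.3 -0.2 -0.158 0 0 0 0; -0.3 -0.2 -0.158 0 0 0 0; -0.3 -0.2 -0.158 0 0 0 0; -0.3 -0.2 -0.158 0 0 0 0; -0.3 -0.22 -0.158 0.1 0 0 0; -0.3 0 0 0.2 0 0 0; -0.3 0 0 0.2 0 0 0; -0.3 0 0 0.2 0 0 0; -0.3 0 0 0 0 0 0; -0.3 0 0 0 0 0 0"}}

```text
t: 11.45
eef_pos: [0.3861, -0.2859, 0.0655]
tool_rot: [-0.001, 1.0, 0.0, -0.001]
contact_force: [-0.1, 0.0, -0.2]
gripper_width: 0.65
```

```bash
python3 plan.py 387 -287.5 13 0
```

```text
t 11.45 pos [ 386.1 -285.9   65.5] jaw 0.0 tilt 0.17 w 55.2 F [-0.1  0.  -0.2] q7 0.86
units [0.009 0.014 0.437] rows 2 each [0.004 0.007 0.219] rz 0.0
```

>>> {"name": "apply_moves", "arguments": {"moves": "-0.3 0.009 0.014 0.15 0 0 0; -0.3 0 0 0.15 0 0 0; -0.3 0 0 0.137 0 0 0; -0.3 0 0 0 0 0 0; -0.3 0 0 0 0 0 0; -0.3 0 0 0 0 0 0"}}

```text
t: 11.95
eef_pos: [0.389, -0.2887, 0.0149]
tool_rot: [0.0, 1.0, 0.0, 0.001]
contact_force: [0.2, -0.2, 0.0]
gripper_width: 0.646
```

```bash
python3 plan.py 387 -287.5 13 0; python3 - <<'E'
from h import *
sc=imaging.read_camera("scene"); top=imaging.read_camera("top")
cv2.imwrite("pics/g5.png",np.hstack([crop(sc,(180,190),40,5,None),crop(top,(400,250),40,5,None)]))
E
```

```text
t 11.95 pos [ 389.  -288.7   14.9] jaw 0.0 tilt 0.11 w 55.0 F [ 0.2 -0.2  0. ] q7 0.93
units [-0.017 -0.01   0.016] rows 1 each [-0.017 -0.01   0.016] rz 0.0
```

View pics/g5.png

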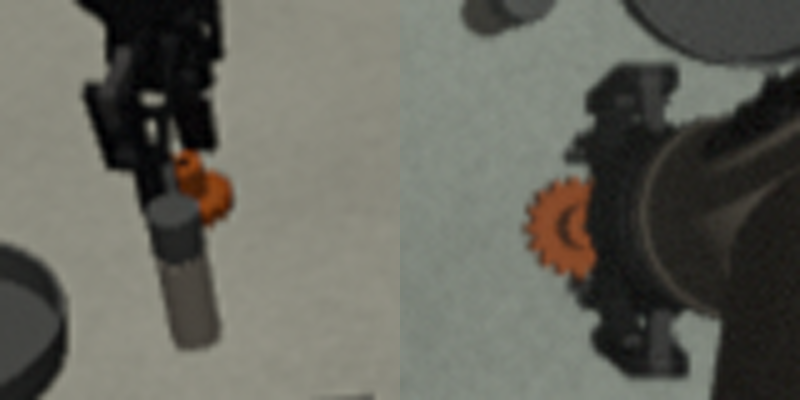

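```bash
python3 - <<'E'
from h import *
sc=imaging.read_camera("scene"); top=imaging.read_camera("top")
def c(p,X,ce): return ((proj(p,np.array(X)/1000)-[ce[0]-40,ce[1]-40]+.5)*5).round(0)
for X in ((416,-288,17),(416,-288,60),(387,-287.5,30),(387,-287.5,10)):
    a=c(sc,X,(180,190)); b=c(top,X,(400,250))+[400,0]; print(X,a,b)
E
```

```text
(416, -288, 17) [167. 211.] [582. 167.]
(416, -288, 60) [154. 146.] [609. 163.]
(387, -287.5, 30) [182. 161.] [591. 227.]
(387, -287.5, 10) [188. 190.] [579. 227.]
```

The gear lies about 3 mm further to +y than I had it: the disc's left edge is at 525 in the crop, against 532 predicted. Correcting for that, then gripping.

>>> {"name": "apply_moves", "arguments": {"moves": "-0.3 -0.017 -0.03 0.012 0 0 0; -0.3 0 0 0 0 0 0; 1 0 0 0 0 0 0; 1 0 0 0 0 0 0; 1 0 0 0 0 0 0; 1 0 0 0 0 0 0; 1 0 0 0 0 0 0; 1 0 0 0 0 0 0"}}

```text
t: 12.82
eef_pos: [0.3862, -0.2844, 0.0121]
tool_rot: [-0.0, 1.0, 0.0, 0.0]
contact_force: [-0.5, 1.2, 5.2]
gripper_width: 0.241
```

```bash
python3 plan.py 387 -284.5 13 0
```

```text
t 12.82 pos [ 386.2 -284.4   12.1] jaw 0.0 tilt 0.01 w 20.5 F [-0.5  1.2  5.2] q7 0.93
units [ 0.007  0.001 -0.007] rows 1 each [ 0.007  0.001 -0.007] rz 0.01
```

>>> {"name": "apply_moves", "arguments": {"moves": "1 0 0 -0.1 0 0 0; 1 0 0 -0.25 0 0 0; 1 0 0 -0.25 0 0 0; 1 0 0 -0.25 0 0 0; 1 0 0 -0.25 0 0 0; 1 0 0 0 0 0 0; 1 0 0 0 0 0 0"}}

```text
t: 13.4
eef_pos: [0.3873, -0.2848, 0.1453]
tool_rot: [0.001, 1.0, 0.0, 0.002]
contact_force: [0.6, 0.9, -0.4]
gripper_width: 0.243
```

```bash
python3 plan.py 533.4 -344 145 0; python3 - <<'E'
from h import *
sc=imaging.read_camera("scene"); top=imaging.read_camera("top")
cv2.imwrite("pics/g6.png",np.hstack([crop(sc,(180,165),40,5,None),crop(top,(400,250),40,5,None)]))
E
```

```text
t 13.4 pos [ 387.3 -284.8  145.3] jaw 0.0 tilt 0.22 w 20.7 F [ 0.6  0.9 -0.4] q7 0.75
units [1.217 0.494 0.008] rows 5 each [0.243 0.099 0.002] rz 0.01
```

View pics/g6.png

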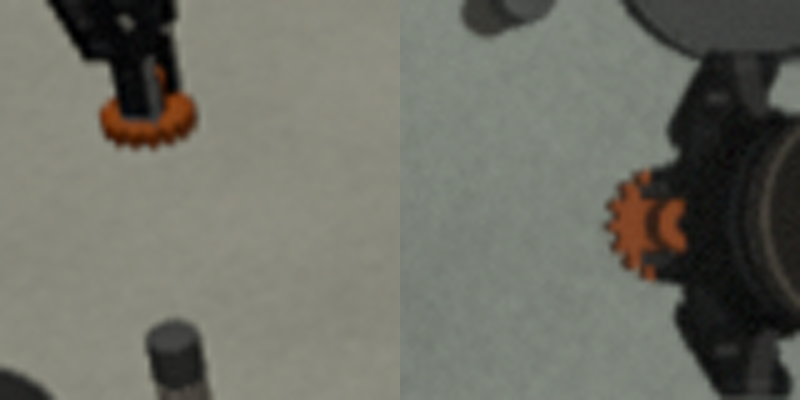

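>>> {"name": "apply_moves", "arguments": {"moves": "1 0.243 0.097 0 0 0 0; 1 0.243 0.097 0 0 0 0; 1 0.243 0.097 0 0 0 0; 1 0.243 0.097 0 0 0 0; 1 0.243 0.097 0 0 0 0; 1 0 0 0 0 0 0; 1 0 0 0.3 0 0 0; 1 0 0 0.3 0 0 0; 1 0 0 0.2 0 0 0; 1 0 0 0.1 0 0 0; 1 0 0 0 0 0 0; 1 0 0 0 0 0 0"}}

```text
t: 14.5
eef_pos: [0.5312, -0.3427, 0.0355]
tool_rot: [-0.0, 1.0, -0.0, -0.001]
contact_force: [0.4, -0.0, 0.4]
gripper_width: 0.246
```

```bash
python3 plan.py 533.4 -343 17.5 0; python3 - <<'E'
from h import *
sc=imaging.read_camera("scene"); top=imaging.read_camera("top")
cv2.imwrite("pics/g7.png",np.hstack([crop(sc,(130,205),40,5,None),crop(top,(430,200),40,5,None)]))
E
```

```text
t 14.5 pos [ 531.2 -342.7   35.5] jaw -0.0 tilt 0.1 w 20.9 F [ 0.4 -0.   0.4] q7 0.84
units [0.018 0.003 0.15 ] rows 1 each [0.018 0.003 0.15 ] rz -0.0
```

View pics/g7.png

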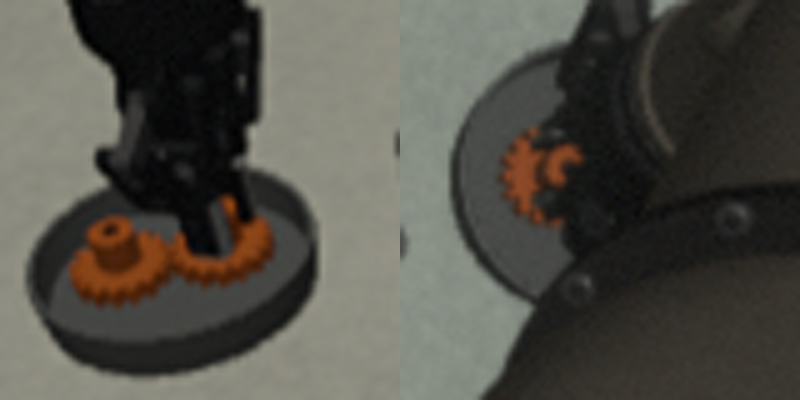

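>>> {"name": "apply_moves", "arguments": {"moves": "1 0.018 -0.01 0.05 0 0 0; 1 0 0 0.05 0 0 0; 1 0 0 0.04 0 0 0; 1 0 0 0 0 0 0; 1 0 0 0 0 0 0; 1 0 0 0 0 0 0"}}

```text
t: 15.1
eef_pos: [0.5341, -0.3414, 0.0193]
tool_rot: [0.0, 1.0, 0.0, -0.0]
contact_force: [-0.8, 1.1, -0.4]
gripper_width: 0.244
```

```bash
python3 plan.py 533.4 -342 17.5 0
```

```text
t 15.1 pos [ 534.1 -341.4   19.3] jaw 0.0 tilt 0.0 w 20.7 F [-0.8  1.1 -0.4] q7 0.85
units [-0.006  0.005  0.015] rows 1 each [-0.006  0.005  0.015] rz 0.0
```

>>> {"name": "apply_moves", "arguments": {"moves": "1 0 0 0.015 0 0 0; 1 0 0 0 0 0 0; 0.1 0 0 0 0 0 0; 0.1 0 0 0 0 0 0; 0.1 0 0 0 0 0 0; 0.1 0 0 0 0 0 0; 0.1 0 0 -0.1 0 0 0; 0.1 0 0 -0.2 0 0 0; 0.1 0 0 -0.3 0 0 0; 0.1 0 0 -0.3 0 0 0; 0.1 0 0 -0.3 0 0 0; 0.1 0 0 0 0 0 0"}}

```text
t: 16.1
eef_pos: [0.5374, -0.3445, 0.1699]
tool_rot: [0.003, 1.0, -0.0, 0.006]
contact_force: [0.9, -0.7, 0.7]
gripper_width: 0.451
```

```bash
python3 plan.py 466.5 -73 165 26; python3 - <<'E'
from h import *
sc=imaging.read_camera("scene"); top=imaging.read_camera("top")
cv2.imwrite("pics/g8.png",np.hstack([crop(sc,(130,205),40,5,None),crop(top,(430,200),40,5,None)]))
E
```

```text
t 16.1 pos [ 537.4 -344.5  169.9] jaw -0.0 tilt 0.71 w 38.3 F [ 0.9 -0.7  0.7] q7 0.76
units [-0.592 -2.263  0.022] rows 8 each [-0.074 -0.283  0.003] rz -6.51
```

View pics/g8.png

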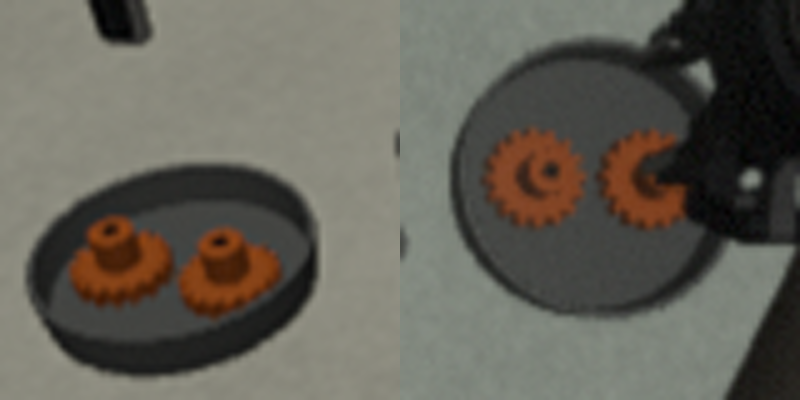

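Both gears are flat in the dish, side by side with a gap (tops at about (110,230) and (222,240) in the scene crop). Next is the bracket near the spray bottle.

>>> {"name": "apply_moves", "arguments": {"moves": "-0.2 -0.074 -0.283 0 0 0 0; -0.2 -0.074 -0.283 0 0 0 0; -0.2 -0.074 -0.283 0 0 0 0; -0.2 -0.074 -0.283 0 0 0 0; -0.2 -0.074 -0.283 0 0 0 0; -0.2 -0.074 -0.283 0 0 0 0; -0.2 -0.074 -0.283 0 0 0 0; -0.2 -0.074 -0.283 0 0 0 0"}}

```text
t: 16.87
eef_pos: [0.4611, -0.068, 0.1605]
tool_rot: [0.0, 1.0, 0.0, -0.001]
contact_force: [0.8, 0.8, -0.8]
gripper_width: 0.599
```

>>> {"name": "apply_moves", "arguments": {"moves": "-0.2 0 0 0 0 0 -0.93; -0.2 0 0 0 0 0 -0.93; -0.2 0 0 0 0 0 -0.93; -0.2 0 0 0 0 0 -0.93; -0.2 0 0 0 0 0 -0.93; -0.2 0 0 0 0 0 -0.93; -0.2 0 0 0 0 0 -0.93; -0.2 0 0 0 0 0 0; -0.2 0 0 0 0 0 0"}}

```text
t: 17.62
eef_pos: [0.4622, -0.0696, 0.1608]
tool_rot: [-0.0, 0.974, 0.225, -0.001]
contact_force: [0.1, 0.6, -0.1]
gripper_width: 0.601
```

```bash
python3 plan.py 466.5 -73 60 26
```

```text
t 17.62 pos [462.2 -69.6 160.8] jaw 26.0 tilt 0.1 w 51.1 F [ 0.1  0.6 -0.1] q7 0.63
units [0.021 0.042 0.84 ] rows 3 each [0.007 0.014 0.28 ] rz -0.01
```

>>> {"name": "apply_moves", "arguments": {"moves": "-0.2 0.021 0.042 0.14 0 0 0; -0.2 0 0 0.25 0 0 0; -0.2 0 0 0.25 0 0 0; -0.2 0 0 0.2 0 0 0; -0.2 0 0 0 0 0 0; -0.2 0 0 0 0 0 0"}}

```text
t: 18.12
eef_pos: [0.4662, -0.0733, 0.0599]
tool_rot: [-0.0, 0.974, 0.225, -0.002]
contact_force: [0.4, 0.4, 0.4]
gripper_width: 0.601
```

```bash
python3 plan.py 466.5 -73 12 26; python3 - <<'E'
from h import *
sc=imaging.read_camera("scene"); top=imaging.read_camera("top")
cv2.imwrite("pics/b1.png",np.hstack([crop(sc,(247,200),40,5,None),crop(top,(311,220),40,5,None)]))
E
```

```text
t 18.12 pos [466.2 -73.3  59.9] jaw 26.0 tilt 0.21 w 51.1 F [0.4 0.4 0.4] q7 0.76
units [ 0.005 -0.     0.399] rows 2 each [ 0.002 -0.     0.2  ] rz -0.01
```

View pics/b1.png

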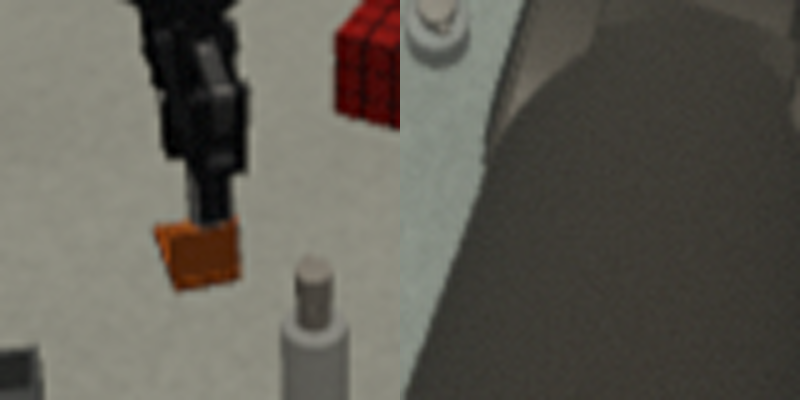

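>>> {"name": "apply_moves", "arguments": {"moves": "-0.2 0 0 0.15 0 0 0; -0.2 0 0 0.15 0 0 0; -0.2 0 0 0.095 0 0 0; -0.2 0 0 0 0 0 0; -0.2 0 0 0 0 0 0; 1 0 0 0 0 0 0; 1 0 0 0 0 0 0; 1 0 0 0 0 0 0; 1 0 0 0 0 0 0; 1 0 0 0 0 0 0; 1 0 0 0 0 0 0; 1 0 0 0 0 0 0", "force": 30}}

```text
t: 19.22
eef_pos: [0.4681, -0.0731, 0.0141]
tool_rot: [-0.0, 0.974, 0.225, 0.001]
contact_force: [-0.9, -0.2, 7.5]
gripper_width: 0.085
```

```bash
python3 plan.py 466.5 -73 160 26
```

```text
t 19.22 pos [468.1 -73.1  14.1] jaw 26.1 tilt 0.08 w 7.2 F [-0.9 -0.2  7.5] q7 0.82
units [-0.01  -0.006 -1.216] rows 5 each [-0.002 -0.001 -0.243] rz 0.01
```

>>> {"name": "apply_moves", "arguments": {"moves": "1 0 0 -0.1 0 0 0; 1 0 0 -0.25 0 0 0; 1 0 0 -0.25 0 0 0; 1 0 0 -0.25 0 0 0; 1 0 0 -0.25 0 0 0; 1 0 0 -0.15 0 0 0; 1 0 0 0 0 0 0; 1 0 0 0 0 0 0"}}

```text
t: 19.88
eef_pos: [0.468, -0.0729, 0.1642]
tool_rot: [-0.0, 0.974, 0.226, 0.001]
contact_force: [-0.2, -0.5, -1.5]
gripper_width: 0.088
```

```bash
python3 plan.py 620 -180 165 107.2; python3 - <<'E'
from h import *
sc=imaging.read_camera("scene")
crop(sc,(247,170),50,6,"pics/b2.png")
E
```

```text
t 19.88 pos [468.  -72.9 164.2] jaw 26.1 tilt 0.16 w 7.5 F [-0.2 -0.5 -1.5] q7 0.65
units [ 0.745  1.358 -0.004] rows 6 each [ 0.124  0.226 -0.001] rz -20.28
```

View pics/b2.png

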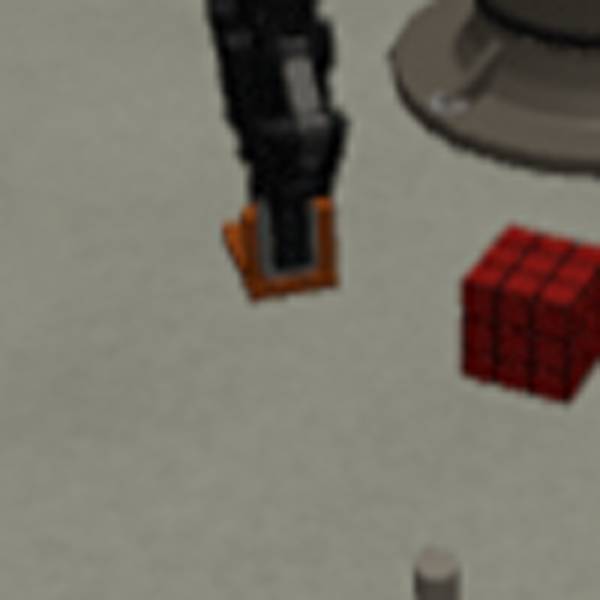

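>>> {"name": "apply_moves", "arguments": {"moves": "1 0.124 0.226 0 0 0 0; 1 0.124 0.226 0 0 0 0; 1 0.124 0.226 0 0 0 0; 1 0.124 0.226 0 0 0 0; 1 0.124 0.226 0 0 0 0; 1 0.124 0.226 0 0 0 0; 1 0 0 0 0 0 -0.96; 1 0 0 0 0 0 -0.96; 1 0 0 0 0 0 -0.96; 1 0 0 0 0 0 -0.96; 1 0 0 0 0 0 -0.96; 1 0 0 0 0 0 -0.96"}}

```text
t: 20.93
eef_pos: [0.6179, -0.1798, 0.1608]
tool_rot: [-0.001, 0.909, 0.417, -0.002]
contact_force: [-0.0, -0.1, 0.4]
gripper_width: 0.085
```

>>> {"name": "apply_moves", "arguments": {"moves": "1 0 0 0 0 0 -0.97; 1 0 0 0 0 0 -0.97; 1 0 0 0 0 0 -0.97; 1 0 0 0 0 0 -0.97; 1 0 0 0 0 0 -0.97; 1 0 0 0 0 0 -0.97; 1 0 0 0 0 0 -0.97; 1 0 0 0 0 0 -0.97; 1 0 0 0 0 0 -0.97; 1 0 0 0 0 0 -0.97; 1 0 0 0 0 0 -0.97; 1 0 0 0 0 0 -0.97"}}

```text
t: 21.93
eef_pos: [0.6179, -0.1797, 0.1608]
tool_rot: [-0.002, 0.67, 0.742, -0.001]
contact_force: [0.4, -0.2, -0.0]
gripper_width: 0.089
```

>>> {"name": "apply_moves", "arguments": {"moves": "1 0 0 0 0 0 -0.96; 1 0 0 0 0 0 -0.96; 1 0 0 0 0 0 -0.96; 1 0 0 0 0 0 0; 1 0 0 0 0 0 0"}}

```text
t: 22.35
eef_pos: [0.6182, -0.1799, 0.1614]
tool_rot: [-0.001, 0.594, 0.804, -0.0]
contact_force: [0.1, -0.5, 0.5]
gripper_width: 0.087
```

```bash
python3 plan.py 662.3 -135.3 60 107.2
```

```text
t 22.35 pos [ 618.2 -179.9  161.4] jaw 107.1 tilt 0.17 w 7.4 F [ 0.1 -0.5  0.5] q7 2.12
units [0.246 0.462 0.845] rows 4 each [0.061 0.116 0.211] rz -0.03
```

>>> {"name": "apply_moves", "arguments": {"moves": "1 0.123 0.231 0 0 0 0; 1 0.123 0.231 0 0 0 0; 1 0 0 0.25 0 0 0; 1 0 0 0.25 0 0 0; 1 0 0 0.25 0 0 0; 1 0 0 0.1 0 0 0; 1 0 0 0 0 0 0; 1 0 0 0 0 0 0"}}

```text
t: 23.02
eef_pos: [0.6632, -0.1356, 0.061]
tool_rot: [-0.0, 0.594, 0.804, -0.0]
contact_force: [0.6, -0.3, 0.6]
gripper_width: 0.089
```

```bash
python3 plan.py 662.3 -135.3 18 107.2; python3 - <<'E'
from h import *
sc=imaging.read_camera("scene"); top=imaging.read_camera("top")
cv2.imwrite("pics/b3.png",np.hstack([crop(sc,(200,245),40,5,None),crop(top,(340,156),40,5,None)]))
E
```

```text
t 23.02 pos [ 663.2 -135.6   61. ] jaw 107.1 tilt 0.07 w 7.5 F [ 0.6 -0.3  0.6] q7 2.05
units [ 0.005 -0.006  0.359] rows 2 each [ 0.002 -0.003  0.179] rz -0.02
```

View pics/b3.png

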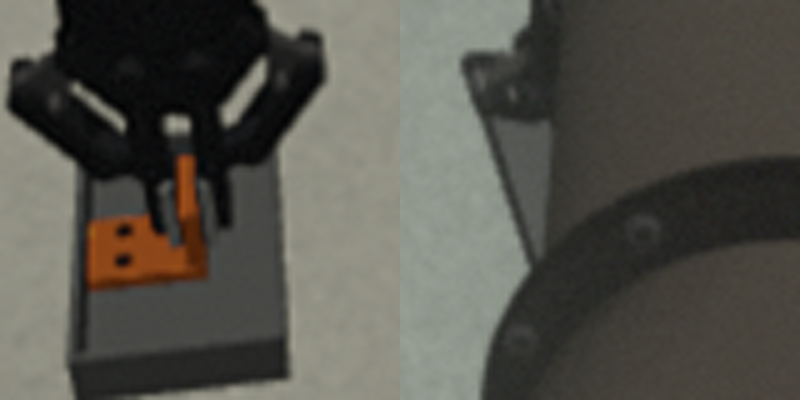

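>>> {"name": "apply_moves", "arguments": {"moves": "1 0 0 0.15 0 0 0; 1 0 0 0.12 0 0 0; 1 0 0 0.06 0 0 0; 1 0 0 0 0 0 0; 1 0 0 0 0 0 0"}}

```text
t: 23.53
eef_pos: [0.6633, -0.1355, 0.0217]
tool_rot: [-0.0, 0.594, 0.805, -0.0]
contact_force: [0.9, 0.5, -0.2]
gripper_width: 0.089
```

```bash
python3 plan.py 662.3 -135.3 18 107.2; python3 - <<'E'
from h import *
sc=imaging.read_camera("scene")
crop(sc,(200,250),45,7,"pics/b4.png")
E
```

```text
t 23.53 pos [ 663.3 -135.5   21.7] jaw 107.2 tilt 0.03 w 7.5 F [ 0.9  0.5 -0.2] q7 2.06
units [ 0.004 -0.007  0.031] rows 1 each [ 0.004 -0.007  0.031] rz -0.01
```

View pics/b4.png

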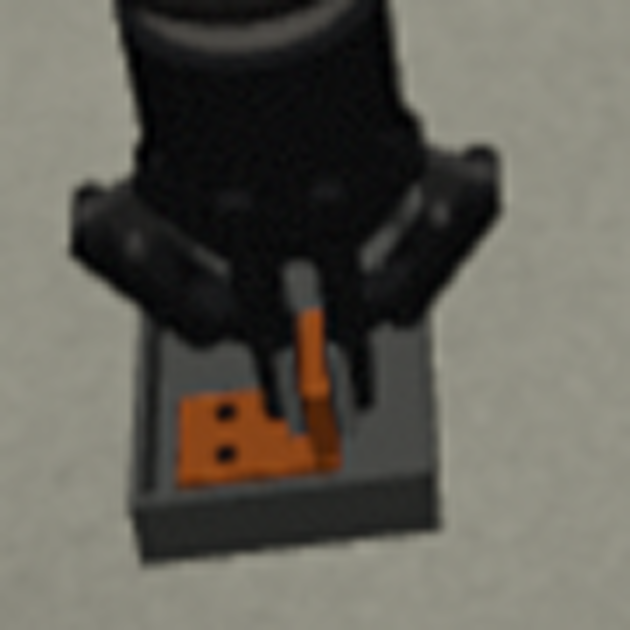

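>>> {"name": "apply_moves", "arguments": {"moves": "1 0 0 0.02 0 0 0; 1 0 0 0.012 0 0 0; 1 0 0 0 0 0 0; 0.5 0 0 0 0 0 0; 0.5 0 0 0 0 0 0; 0.5 0 0 0 0 0 0; 0.5 0 0 -0.05 0 0 0; 0.5 0 0 -0.15 0 0 0; 0.5 0 0 -0.25 0 0 0; 0.5 0 0 -0.3 0 0 0; 0.5 0 0 -0.3 0 0 0; 0.5 0 0 0 0 0 0"}}

```text
t: 24.58
eef_pos: [0.668, -0.1366, 0.1526]
tool_rot: [0.006, 0.594, 0.805, 0.003]
contact_force: [1.1, -1.1, 1.2]
gripper_width: 0.247
```

```bash
python3 plan.py 377 235 160 77.2; python3 - <<'E'
from h import *
sc=imaging.read_camera("scene"); top=imaging.read_camera("top")
cv2.imwrite("pics/b5.png",np.hstack([crop(sc,(200,250),40,5,None),crop(top,(340,156),40,5,None)]))
E
```

```text
t 24.58 pos [ 668.  -136.6  152.6] jaw 107.1 tilt 0.74 w 21.0 F [ 1.1 -1.1  1.2] q7 2.05
units [ 3.674 -1.403 -0.098] rows 14 each [ 0.262 -0.1   -0.007] rz 7.49
```

View pics/b5.png

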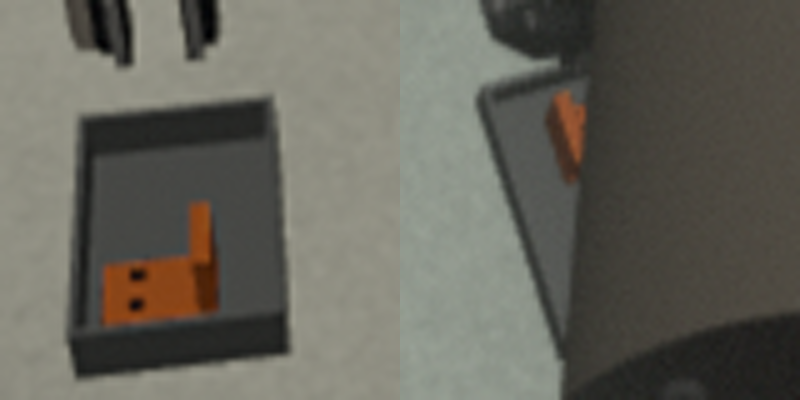

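The first bracket stands on its foot in the far half of the tray. Moving to the other bracket, staying well above the spray bottle.

>>> {"name": "apply_moves", "arguments": {"moves": "0 0.262 -0.1 -0.06 0 0 0; 0 0.262 -0.1 -0.06 0 0 0; 0 0.262 -0.1 -0.06 0 0 0; 0 0.262 -0.1 0 0 0 0; 0 0.262 -0.1 0 0 0 0; 0 0.262 -0.1 0 0 0 0; 0 0.262 -0.1 0 0 0 0; 0 0.262 -0.1 0 0 0 0; 0 0.262 -0.1 0 0 0 0; 0 0.262 -0.1 0 0 0 0; 0 0.262 -0.1 0 0 0 0; 0 0.262 -0.1 0 0 0 0"}}

```text
t: 25.68
eef_pos: [0.4122, 0.183, 0.1644]
tool_rot: [-0.0, 0.594, 0.805, -0.001]
contact_force: [-0.1, 1.5, 0.5]
gripper_width: 0.501
```

>>> {"name": "apply_moves", "arguments": {"moves": "-0.2 0.262 -0.1 0 0 0 0; -0.2 0.262 -0.1 0 0 0 0; -0.2 0 0 0 0 0 0.94; -0.2 0 0 0 0 0 0.94; -0.2 0 0 0 0 0 0.94; -0.2 0 0 0 0 0 0.94; -0.2 0 0 0 0 0 0.94; -0.2 0 0 0 0 0 0.94; -0.2 0 0 0 0 0 0.94; -0.2 0 0 0 0 0 0.94; -0.2 0 0 0 0 0 0; -0.2 0 0 0 0 0 0"}}

```text
t: 26.68
eef_pos: [0.3722, 0.235, 0.1647]
tool_rot: [0.0, 0.781, 0.624, -0.001]
contact_force: [0.3, -0.0, 0.2]
gripper_width: 0.6
```

```bash
python3 plan.py 377 235 60 77.2
```

```text
t 26.68 pos [372.2 235.  164.7] jaw 77.2 tilt 0.1 w 51.0 F [ 0.3 -0.   0.2] q7 0.64
units [0.01  0.04  0.872] rows 3 each [0.003 0.013 0.291] rz 0.01
```

>>> {"name": "apply_moves", "arguments": {"moves": "-0.2 0.01 0.04 0.12 0 0 0; -0.2 0 0 0.25 0 0 0; -0.2 0 0 0.25 0 0 0; -0.2 0 0 0.25 0 0 0; -0.2 0 0 0 0 0 0; -0.2 0 0 0 0 0 0"}}

```text
t: 27.18
eef_pos: [0.3766, 0.2346, 0.0601]
tool_rot: [-0.0, 0.782, 0.624, -0.002]
contact_force: [0.3, 0.1, 0.5]
gripper_width: 0.599
```

```bash
python3 plan.py 377 235 13 77.2; python3 - <<'E'
from h import *
sc=imaging.read_camera("scene"); top=imaging.read_camera("top")
cv2.imwrite("pics/b6.png",np.hstack([crop(sc,(375,195),40,5,None),crop(top,(175,257),40,5,None)]))
E
```

```text
t 27.18 pos [376.6 234.6  60.1] jaw 77.2 tilt 0.25 w 51.0 F [0.3 0.1 0.5] q7 0.65
units [0.006 0.004 0.392] rows 2 each [0.003 0.002 0.196] rz -0.01
```

View pics/b6.png

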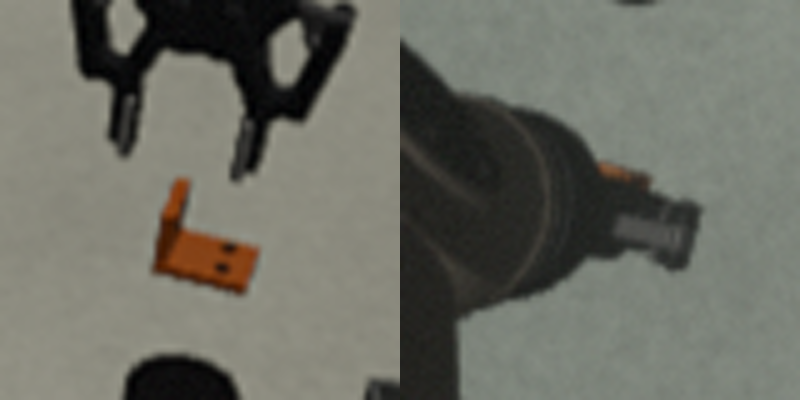

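```bash
python3 - <<'E'
from h import *
sc=imaging.read_camera("scene"); top=imaging.read_camera("top")
def c(p,X,ce): return ((proj(p,np.array(X)/1000)-[ce[0]-40,ce[1]-40]+.5)*5).round(0)
for X in ((377+17.6,235-4,40),(377-17.6,235+4,40),(377,235,40),(377+17.6,235-4,0),(376.6,234.6,72)):
    print(X,c(sc,X,(375,195)),c(top,X,(175,257))+[400,0])
E
```

```text
(394.6, 231, 40) [170. 215.] [625. 171.]
(359.4, 239, 40) [184. 176.] [605. 246.]
(377, 235, 40) [177. 195.] [615. 208.]
(394.6, 231, 0) [160. 275.] [646. 172.]
(376.6, 234.6, 72) [185. 145.] [597. 209.]
```

>>> {"name": "apply_moves", "arguments": {"moves": "-0.2 0 0 0.15 0 0 0; -0.2 0 0 0.15 0 0 0; -0.2 0 0 0.085 0 0 0; -0.2 0 0 0 0 0 0; -0.2 0 0 0 0 0 0; 1 0 0 0 0 0 0; 1 0 0 0 0 0 0; 1 0 0 0 0 0 0; 1 0 0 0 0 0 0; 1 0 0 0 0 0 0; 1 0 0 0 0 0 0; 1 0 0 0 0 0 0"}}

```text
t: 28.38
eef_pos: [0.3782, 0.2358, 0.0155]
tool_rot: [-0.0, 0.782, 0.623, 0.001]
contact_force: [0.4, -0.7, 7.6]
gripper_width: 0.091
```

```bash
python3 plan.py 377 235 175 77.2
```

```text
t 28.38 pos [378.2 235.8  15.5] jaw 77.1 tilt 0.07 w 7.7 F [ 0.4 -0.7  7.6] q7 0.64
units [-0.008 -0.007 -1.329] rows 5 each [-0.002 -0.001 -0.266] rz -0.02
```

>>> {"name": "apply_moves", "arguments": {"moves": "1 0 0 -0.1 0 0 0; 1 0 0 -0.25 0 0 0; 1 0 0 -0.25 0 0 0; 1 0 0 -0.25 0 0 0; 1 0 0 -0.25 0 0 0; 1 0 0 -0.25 0 0 0; 1 0 0 0 0 0 0; 1 0 0 0 0 0 0"}}

```text
t: 29.05
eef_pos: [0.3787, 0.2362, 0.1785]
tool_rot: [-0.0, 0.782, 0.623, 0.002]
contact_force: [-0.4, 0.0, -1.1]
gripper_width: 0.087
```

```bash
python3 plan.py 606.9 -179.7 180 107.2; python3 - <<'E'
from h import *
sc=imaging.read_camera("scene")
crop(sc,(375,165),45,6,"pics/b7.png")
E
```

```text
t 29.05 pos [378.7 236.2 178.5] jaw 77.1 tilt 0.24 w 7.4 F [-0.4  0.  -1.1] q7 0.65
units [-2.953  2.628 -0.016] rows 14 each [-0.211  0.188 -0.001] rz -7.53
```

View pics/b7.png

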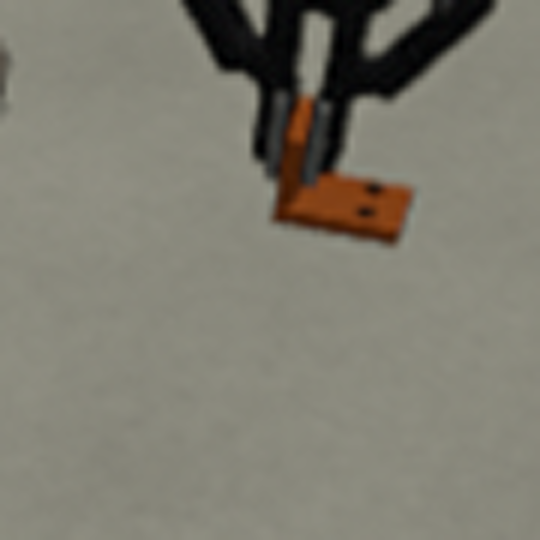

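>>> {"name": "apply_moves", "arguments": {"moves": "1 -0.211 0.188 0 0 0 0; 1 -0.211 0.188 0 0 0 0; 1 -0.211 0.188 0 0 0 0; 1 -0.211 0.188 0 0 0 0; 1 -0.211 0.188 0 0 0 0; 1 -0.211 0.188 0 0 0 0; 1 -0.211 0.188 0 0 0 0; 1 -0.211 0.188 0 0 0 0; 1 -0.211 0.188 0 0 0 0; 1 -0.211 0.188 0 0 0 0; 1 -0.211 0.188 0 0 0 0; 1 -0.211 0.188 0 0 0 0"}}

```text
t: 30.1
eef_pos: [0.5732, -0.1225, 0.1746]
tool_rot: [-0.001, 0.782, 0.623, -0.001]
contact_force: [1.5, 0.2, -0.6]
gripper_width: 0.083
```

>>> {"name": "apply_moves", "arguments": {"moves": "1 -0.211 0.188 0 0 0 0; 1 -0.211 0.188 0 0 0 0; 1 0 0 0 0 0 -0.94; 1 0 0 0 0 0 -0.94; 1 0 0 0 0 0 -0.94; 1 0 0 0 0 0 -0.94; 1 0 0 0 0 0 -0.94; 1 0 0 0 0 0 -0.94; 1 0 0 0 0 0 -0.94; 1 0 0 0 0 0 -0.95; 1 0 0 0 0 0 0; 1 0 0 0 0 0 0"}}

```text
t: 31.1
eef_pos: [0.6056, -0.1804, 0.175]
tool_rot: [-0.001, 0.594, 0.804, -0.001]
contact_force: [-0.0, -0.4, -0.4]
gripper_width: 0.084
```

```bash
python3 plan.py 606.9 -179.7 65 107.2; python3 - <<'E'
from h import *
sc=imaging.read_camera("scene"); top=imaging.read_camera("top")
cv2.imwrite("pics/b8.png",np.hstack([crop(sc,(200,230),50,4,None),crop(top,(330,176),50,4,None)]))
E
```

```text
t 31.1 pos [ 605.6 -180.4  175. ] jaw 107.1 tilt 0.17 w 7.2 F [-0.  -0.4 -0.4] q7 2.12
units [0.001 0.014 0.917] rows 4 each [0.    0.004 0.229] rz -0.02
```

View pics/b8.png

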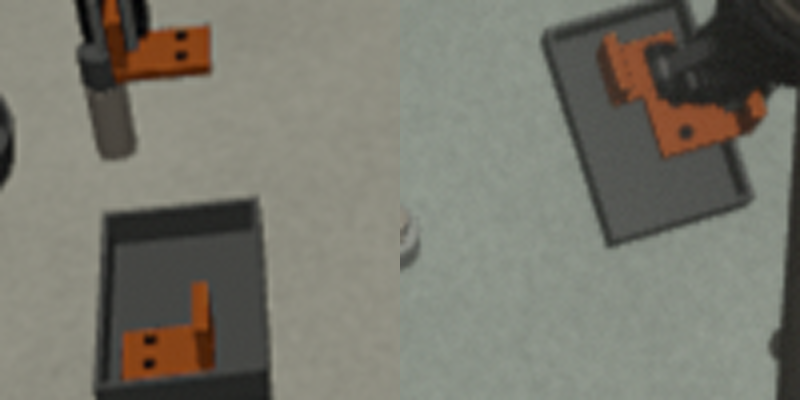

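Everything checks, so lowering bracket 2 into the near half of the tray.

>>> {"name": "apply_moves", "arguments": {"moves": "1 0 0.014 0.15 0 0 0; 1 0 0 0.25 0 0 0; 1 0 0 0.25 0 0 0; 1 0 0 0.25 0 0 0; 1 0 0 0.17 0 0 0; 1 0 0 0.1 0 0 0; 1 0 0 0.06 0 0 0; 1 0 0 0 0 0 0; 1 0 0 0 0 0 0"}}

```text
t: 31.95
eef_pos: [0.6088, -0.1802, 0.0299]
tool_rot: [0.001, 0.593, 0.805, 0.0]
contact_force: [0.6, -0.6, -0.4]
gripper_width: 0.085
```

```bash
python3 plan.py 606.9 -179.7 18.5 107.2; python3 - <<'E'
from h import *
sc=imaging.read_camera("scene")
crop(sc,(200,245),45,7,"pics/b9.png")
E
```

```text
t 31.95 pos [ 608.8 -180.2   29.9] jaw 107.2 tilt 0.06 w 7.2 F [ 0.6 -0.6 -0.4] q7 2.14
units [ 0.009 -0.014  0.095] rows 1 each [ 0.009 -0.014  0.095] rz 0.0
```

View pics/b9.png

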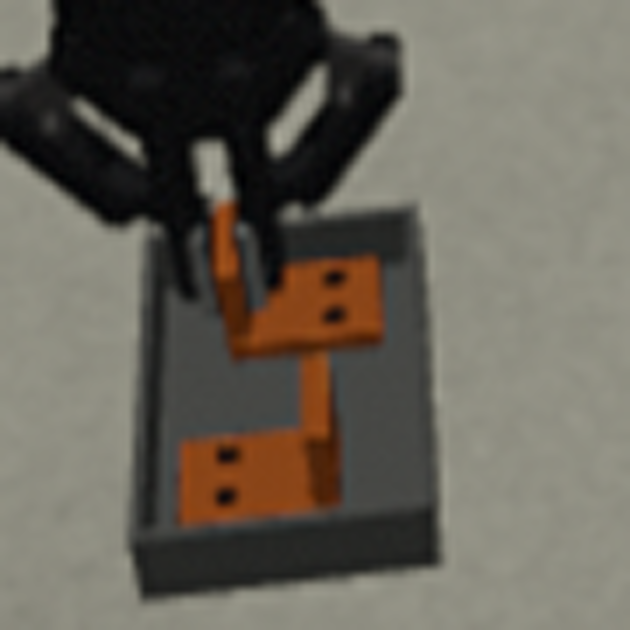

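>>> {"name": "apply_moves", "arguments": {"moves": "1 0 -0.01 0.05 0 0 0; 1 0 0 0.03 0 0 0; 1 0 0 0.01 0 0 0; 1 0 0 0 0 0 0; 0.5 0 0 0 0 0 0; 0.5 0 0 0 0 0 0; 0.5 0 0 0 0 0 0; 0.5 0 0 -0.05 0 0 0; 0.5 0 0 -0.15 0 0 0; 0.5 0 0 -0.25 0 0 0; 0.5 0 0 -0.3 0 0 0; 0.5 0 0 -0.3 0 0 0"}}

```text
t: 33.0
eef_pos: [0.6063, -0.1802, 0.1455]
tool_rot: [-0.001, 0.593, 0.805, -0.0]
contact_force: [0.1, 0.4, -0.0]
gripper_width: 0.25
```

```bash
python3 plan.py 629.5 171 165 37.5; python3 - <<'E'
from h import *
sc=imaging.read_camera("scene"); top=imaging.read_camera("top")
cv2.imwrite("pics/b10.png",np.hstack([crop(sc,(200,245),45,5,None)[:400,:400],crop(top,(340,156),40,5,None)]))
E
```

```text
t 33.0 pos [ 606.3 -180.2  145.5] jaw 107.2 tilt 0.09 w 21.3 F [ 0.1  0.4 -0. ] q7 2.13
units [ 2.739  1.051 -0.162] rows 10 each [ 0.274  0.105 -0.016] rz 17.43
```

View pics/b10.png

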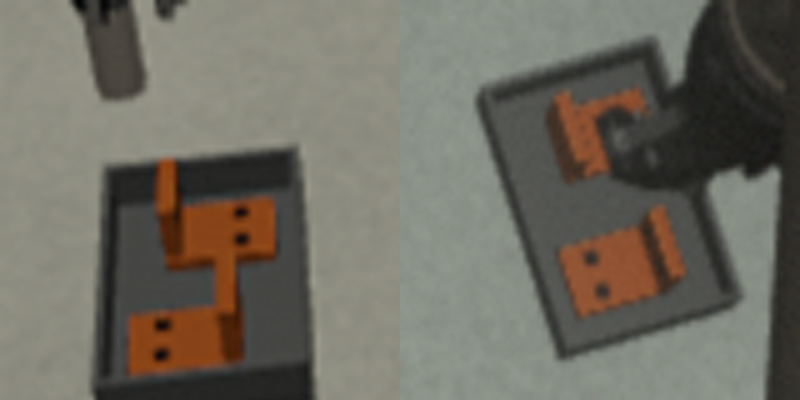

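Both brackets stand on the tray floor. Now the hot end: jaws along the slot (127.5°).

>>> {"name": "apply_moves", "arguments": {"moves": "0 0.274 0.105 -0.016 0 0 0; 0 0.274 0.105 -0.016 0 0 0; 0 0.274 0.105 -0.016 0 0 0; 0 0.274 0.105 -0.016 0 0 0; 0 0.274 0.105 -0.016 0 0 0; 0 0.274 0.105 -0.016 0 0 0; 0 0.274 0.105 -0.016 0 0 0; 0 0.274 0.105 -0.016 0 0 0; 0 0.274 0.105 -0.016 0 0 0; 0 0.274 0.105 -0.016 0 0 0; -0.3 0 0 0 0 0 -0.85; -0.3 0 0 0 0 0 -0.85"}}

```text
t: 34.1
eef_pos: [0.6293, 0.1753, 0.1635]
tool_rot: [-0.0, 0.541, 0.841, 0.001]
contact_force: [-0.0, -0.8, -0.7]
gripper_width: 0.647
```

>>> {"name": "apply_moves", "arguments": {"moves": "-0.3 0 0 0 0 0 -0.85; -0.3 0 0 0 0 0 -0.85; -0.3 0 0 0 0 0 -0.85; -0.3 0 0 0 0 0 -0.85; -0.3 0 0 0 0 0 0; -0.3 0 0 0 0 0 0"}}

```text
t: 34.6
eef_pos: [0.6299, 0.1708, 0.1635]
tool_rot: [-0.0, 0.442, 0.897, -0.0]
contact_force: [0.1, 0.1, -0.1]
gripper_width: 0.645
```

```bash
python3 plan.py 629.5 171 100 127.5; python3 - <<'E'
from h import *
sc=imaging.read_camera("scene"); top=imaging.read_camera("top")
cv2.imwrite("pics/h1.png",np.hstack([crop(sc,(335,255),45,4.4444,None),crop(top,(219,150),45,4.4444,None)]))
E
```

```text
t 34.6 pos [629.9 170.8 163.5] jaw 127.5 tilt 0.02 w 54.8 F [ 0.1  0.1 -0.1] q7 1.86
units [ 0.003 -0.002  0.529] rows 2 each [ 0.001 -0.001  0.265] rz 0.0
```

View pics/h1.png

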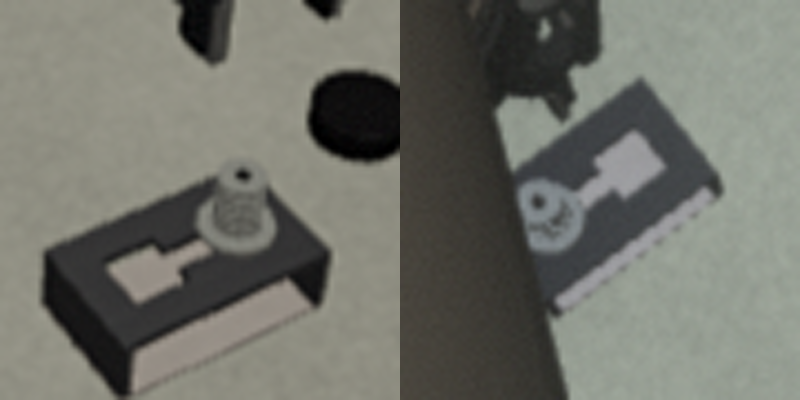

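```bash
python3 - <<'E'
from h import *
sc=imaging.read_camera("scene"); top=imaging.read_camera("top")
a=np.array((243,175))/4.4444+[290,210]-.5; b=np.array((138.5,201))/4.4444+[174,105]-.5
print((onz(sc,a,.076)*1000).round(1),(onz(top,b,.076)*1000).round(1))
# circle centre of collar
from scipy.optimize import least_squares
o1,d1=ray(sc,a);o2,d2=ray(top,b)
A=np.c_[d1,-d2];s=np.linalg.lstsq(A,o2-o1,rcond=None)[0];print(((o1+d1*s[0]+o2+d2*s[1])/2*1000).round(1),np.linalg.norm(o1+d1*s[0]-o2-d2*s[1])*1000)
E
```

```text
[628.9 171.3  76. ] [629.  171.6  76. ]
[629.  171.4  76.1] 0.23671522525631575
```

The hot end's top triangulates to (629.0,171.4,76.1), with its height exactly as expected. Descending.

>>> {"name": "apply_moves", "arguments": {"moves": "-0.3 0.008 0 0.2 0 0 0; -0.3 0 0 0.25 0 0 0; -0.3 0 0 0.2 0 0 0; -0.3 0 0 0.15 0 0 0; -0.3 0 0 0.1 0 0 0; -0.3 0 0 0.06 0 0 0; -0.3 0 0 0 0 0 0; -0.3 0 0 0 0 0 0"}}

```text
t: 35.47
eef_pos: [0.6299, 0.1719, 0.049]
tool_rot: [0.0, 0.441, 0.897, 0.0]
contact_force: [-0.2, 0.2, 0.5]
gripper_width: 0.648
```

```bash
python3 plan.py 629 171.4 48 127.5; python3 - <<'E'
from h import *
sc=imaging.read_camera("scene")
crop(sc,(335,245),45,6,"pics/h2.png")
E
```

```text
t 35.47 pos [629.9 171.9  49. ] jaw 127.6 tilt 0.04 w 55.0 F [-0.2  0.2  0.5] q7 1.85
units [ 0.001 -0.009  0.008] rows 1 each [ 0.001 -0.009  0.008] rz 0.03
```

View pics/h2.png

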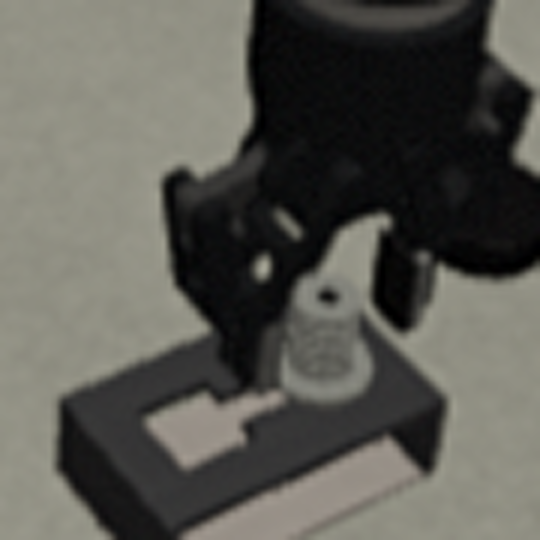

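>>> {"name": "apply_moves", "arguments": {"moves": "1 0 -0.005 0 0 0 0; 1 0 0 0 0 0 0; 1 0 0 0 0 0 0; 1 0 0 0 0 0 0; 1 0 0 0 0 0 0; 1 0 0 0 0 0 0; 1 0 0 0 0 0 0", "force": 40}}

```text
t: 36.1
eef_pos: [0.6296, 0.1716, 0.0496]
tool_rot: [0.001, 0.441, 0.897, 0.001]
contact_force: [-0.6, -0.5, 6.2]
gripper_width: 0.264
```

```bash
python3 plan.py 661.4 129.7 52 127.5
```

```text
t 36.1 pos [629.6 171.6  49.6] jaw 127.6 tilt 0.09 w 22.4 F [-0.6 -0.5  6.2] q7 1.85
units [-0.438 -0.003 -0.02 ] rows 2 each [-0.219 -0.002 -0.01 ] rz 0.03
```

>>> {"name": "apply_moves", "arguments": {"moves": "1 0 0 -0.015 0 0 0; 1 0 0 -0.015 0 0 0; 1 0 0 0 0 0 0; 1 0 0 0 0 0 0"}}

```text
t: 36.43
eef_pos: [0.6288, 0.1713, 0.0519]
tool_rot: [-0.0, 0.441, 0.897, -0.0]
contact_force: [0.1, -0.4, -0.5]
gripper_width: 0.265
```

```bash
python3 plan.py 661.4 129.7 52.6 127.5;  python3 - <<'E'
from h import *
sc=imaging.read_camera("scene")
crop(sc,(335,250),30,9,"pics/h3.png")
E
```

```text
t 36.43 pos [628.8 171.3  51.9] jaw 127.6 tilt 0.01 w 22.5 F [ 0.1 -0.4 -0.5] q7 1.85
units [-0.441  0.003 -0.006] rows 2 each [-0.22   0.002 -0.003] rz 0.03
```

View pics/h3.png

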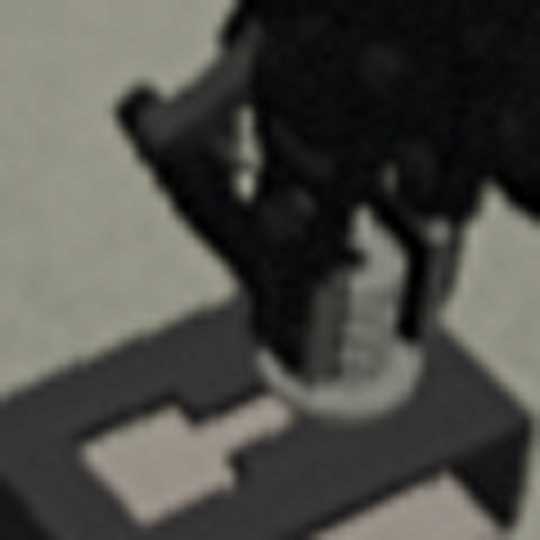

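>>> {"name": "apply_moves", "arguments": {"moves": "1 -0.05 0 -0.005 0 0 0; 1 -0.05 0 0 0 0 0; 1 -0.05 0 0 0 0 0; 1 -0.05 0 0 0 0 0; 1 0 0 0 0 0 0; 1 0 0 0 0 0 0"}}

```text
t: 36.98
eef_pos: [0.6439, 0.1515, 0.0525]
tool_rot: [0.0, 0.442, 0.897, -0.0]
contact_force: [-0.1, 0.6, -0.4]
gripper_width: 0.264
```

```bash
python3 plan.py 661.4 129.7 52.6 127.5;  python3 - <<'E'
from h import *
sc=imaging.read_camera("scene")
crop(sc,(335,255),35,8,"pics/h4.png")
E
```

```text
t 36.98 pos [643.9 151.5  52.5] jaw 127.5 tilt 0.01 w 22.5 F [-0.1  0.6 -0.4] q7 1.89
units [-0.233  0.005 -0.001] rows 1 each [-0.233  0.005 -0.001] rz 0.01
```

View pics/h4.png

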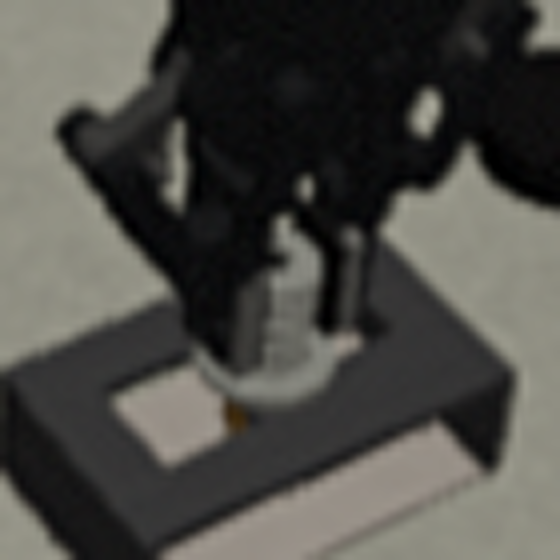

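It slides freely, with no side force, and the brass block shows at the opening's edge. Sliding the rest of the way.

>>> {"name": "apply_moves", "arguments": {"moves": "1 -0.06 0 0 0 0 0; 1 -0.06 0 0 0 0 0; 1 -0.06 0 0 0 0 0; 1 -0.05 0 0 0 0 0; 1 0 0 0 0 0 0; 1 0 0 0 0 0 0"}}

```text
t: 37.53
eef_pos: [0.6608, 0.1297, 0.0526]
tool_rot: [0.0, 0.442, 0.897, -0.0]
contact_force: [-0.7, -0.0, 0.3]
gripper_width: 0.27
```

```bash
python3 plan.py 661.4 129.7 52.6 127.5;  python3 - <<'E'
from h import *
sc=imaging.read_camera("scene")
crop(sc,(330,255),35,8,"pics/h5.png")
E
```

```text
t 37.53 pos [660.8 129.7  52.6] jaw 127.6 tilt 0.01 w 22.9 F [-0.7 -0.   0.3] q7 1.93
units [-0.003  0.004 -0.   ] rows 1 each [-0.003  0.004 -0.   ] rz 0.01
```

View pics/h5.png

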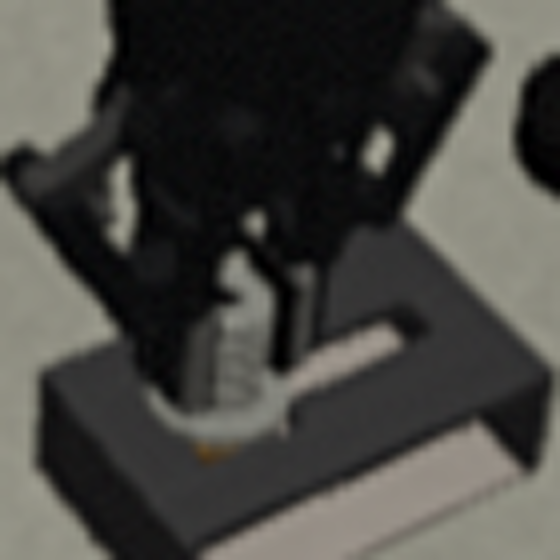

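The hot end is over the square opening, so lifting slowly.

>>> {"name": "apply_moves", "arguments": {"moves": "1 0 0 -0.04 0 0 0; 1 0 0 -0.06 0 0 0; 1 0 0 -0.08 0 0 0; 1 0 0 -0.1 0 0 0; 1 0 0 -0.15 0 0 0; 1 0 0 -0.2 0 0 0; 1 0 0 -0.25 0 0 0; 1 0 0 0 0 0 0"}}

```text
t: 38.25
eef_pos: [0.6643, 0.1315, 0.1662]
tool_rot: [0.004, 0.441, 0.897, 0.004]
contact_force: [2.2, -0.2, 0.0]
gripper_width: 0.272
```

```bash
python3 plan.py 542 373.3 155 127.5;  python3 - <<'E'
from h import *
sc=imaging.read_camera("scene")
crop(sc,(330,235),45,6,"pics/h6.png")
E
```

```text
t 38.25 pos [664.3 131.5 166.2] jaw 127.6 tilt 0.65 w 23.1 F [ 2.2 -0.2  0. ] q7 1.93
units [2.218 0.422 0.089] rows 8 each [0.277 0.053 0.011] rz 0.03
```

View pics/h6.png

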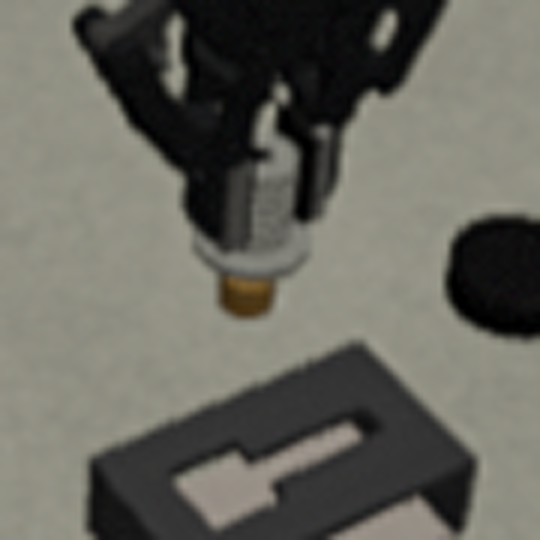

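>>> {"name": "apply_moves", "arguments": {"moves": "1 0.277 0.053 0 0 0 0; 1 0.277 0.053 0 0 0 0; 1 0.277 0.053 0 0 0 0; 1 0.277 0.053 0 0 0 0; 1 0.277 0.053 0 0 0 0; 1 0.277 0.053 0 0 0 0; 1 0.277 0.053 0 0 0 0; 1 0.277 0.053 0 0 0 0; 1 0 0 0 0 0 0; 1 0 0 0 0 0 0; 1 0 0 0 0 0 0"}}

```text
t: 39.22
eef_pos: [0.5382, 0.3717, 0.158]
tool_rot: [0.0, 0.441, 0.897, -0.0]
contact_force: [0.1, -0.2, -0.8]
gripper_width: 0.266
```

```bash
python3 plan.py 542 373.3 60 127.5
```

```text
t 39.22 pos [538.2 371.7 158. ] jaw 127.6 tilt 0.06 w 22.6 F [ 0.1 -0.2 -0.8] q7 1.5
units [-0.008  0.034  0.817] rows 3 each [-0.003  0.011  0.272] rz 0.04
```

>>> {"name": "apply_moves", "arguments": {"moves": "1 -0.008 0.034 0.1 0 0 0; 1 0 0 0.22 0 0 0; 1 0 0 0.25 0 0 0; 1 0 0 0.2 0 0 0; 1 0 0 0.1 0 0 0; 1 0 0 0.05 0 0 0; 1 0 0 0 0 0 0; 1 0 0 0 0 0 0"}}

```text
t: 39.88
eef_pos: [0.5432, 0.3739, 0.0485]
tool_rot: [0.0, 0.442, 0.897, 0.001]
contact_force: [0.2, 1.2, -0.4]
gripper_width: 0.268
```

```bash
python3 plan.py 542 373.3 39.5 127.5; python3 - <<'E'
from h import *
sc=imaging.read_camera("scene")
crop(sc,(430,240),45,6,"pics/h7.png")
E
```

```text
t 39.88 pos [543.2 373.9  48.5] jaw 127.6 tilt 0.07 w 22.8 F [ 0.2  1.2 -0.4] q7 1.49
units [ 0.002 -0.011  0.075] rows 1 each [ 0.002 -0.011  0.075] rz 0.02
```

View pics/h7.png

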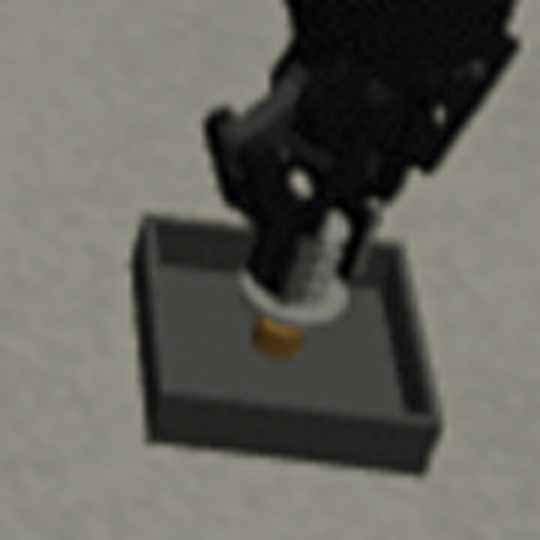

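Lowering in small steps while checking the force.

>>> {"name": "apply_moves", "arguments": {"moves": "1 0 0 0.03 0 0 0; 1 0 0 0.02 0 0 0; 1 0 0 0.015 0 0 0; 1 0 0 0 0 0 0; 1 0 0 0 0 0 0; 1 0 0 0 0 0 0"}}

```text
t: 40.43
eef_pos: [0.5423, 0.374, 0.0402]
tool_rot: [0.0, 0.441, 0.897, 0.0]
contact_force: [-1.1, 0.3, -0.1]
gripper_width: 0.266
```

```bash
python3 plan.py 542 373.3 39.5 127.5
```

```text
t 40.43 pos [542.3 374.   40.2] jaw 127.6 tilt 0.01 w 22.6 F [-1.1  0.3 -0.1] q7 1.49
units [-0.003 -0.005  0.006] rows 1 each [-0.003 -0.005  0.006] rz 0.03
```

>>> {"name": "apply_moves", "arguments": {"moves": "1 0 0 0.01 0 0 0; 1 0 0 0 0 0 0; 1 0 0 0 0 0 0; 1 0 0 0 0 0 0"}}

```text
t: 40.77
eef_pos: [0.5425, 0.3742, 0.0396]
tool_rot: [0.0, 0.441, 0.897, 0.0]
contact_force: [-1.7, 0.7, 6.1]
gripper_width: 0.267
```

```bash
python3 plan.py 542 373.3 39 127.5
```

```text
t 40.77 pos [542.5 374.2  39.6] jaw 127.6 tilt 0.06 w 22.7 F [-1.7  0.7  6.1] q7 1.49
units [-0.003 -0.008  0.005] rows 1 each [-0.003 -0.008  0.005] rz 0.03
```

Contact with the floor registers 6 N, so I'm releasing and rising.

>>> {"name": "apply_moves", "arguments": {"moves": "0.3 0 0 -0.005 0 0 0; 0.1 0 0 0 0 0 0; 0 0 0 0 0 0 0; 0 0 0 0 0 0 0; 0 0 0 -0.05 0 0 0; 0 0 0 -0.1 0 0 0; 0 0 0 -0.2 0 0 0; 0 0 0 -0.3 0 0 0; 0 0 0 -0.3 0 0 0; 0 0 0 -0.3 0 0 0; 0 0 0 0 0 0 0; 0 0 0 0 0 0 0"}}

```text
t: 41.77
eef_pos: [0.5438, 0.3751, 0.1937]
tool_rot: [0.001, 0.441, 0.897, 0.003]
contact_force: [-2.0, -0.2, -1.1]
gripper_width: 0.501
```

```bash
python3 plan.py 400 500 220; python3 - <<'E'
from h import *
for n in ("scene","top"):
    p=imaging.read_camera(n); cv2.imwrite(f"pics/f_{n}.png",p["image"][:,:,::-1])
E
```

```text
t 41.77 pos [543.8 375.1 193.7] jaw 127.6 tilt 0.4 w 42.6 F [-2.  -0.2 -1.1] q7 1.5
units [ 1.556 -0.312 -0.221] rows 6 each [ 0.259 -0.052 -0.037]
```

View pics/f_scene.png

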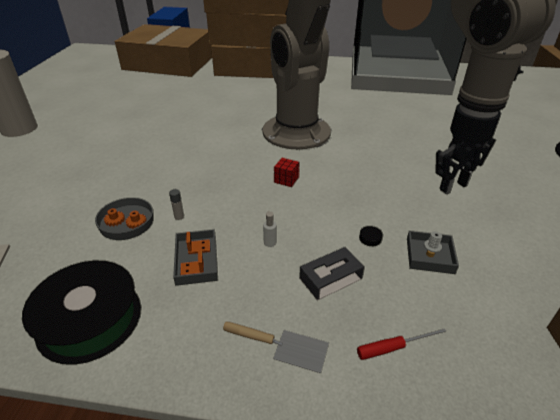

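Everything is in place: gears in the dish (125,217), brackets in the tray (196,255), hot end in the square tray (433,245), spray bottle upright (270,230). I'll move the arm clear and do a last check.

>>> {"name": "apply_moves", "arguments": {"moves": "0 0.26 -0.05 -0.04 0 0 0; 0 0.26 -0.05 -0.04 0 0 0; 0 0.26 -0.05 -0.04 0 0 0; 0 0.26 -0.05 -0.04 0 0 0; 0 0.26 -0.05 -0.04 0 0 0; 0 0 0 0 0 0 0; 0 0 0 0 0 0 0; 0 0 0 0 0 0 0; 0 0 0 0 0 0 0; 0 0 0 0 0 0 0"}}

```text
t: 42.7
eef_pos: [0.4244, 0.4776, 0.2127]
tool_rot: [0.0, 0.442, 0.897, -0.001]
contact_force: [0.3, 0.0, 0.6]
gripper_width: 0.499
```

```bash
python3 - <<'E'
from h import *
o=bot.get_obs(); print(o["t"],abs(o["joint_vel"]).max())
sc=imaging.read_camera("scene"); top=imaging.read_camera("top")
A=[crop(sc,c,30,4.2,None) for c in ((125,217),(196,252),(433,248))]; B=[crop(top,c,30,4.2,None) for c in ((428,195),(341,156),(127,190))]
cv2.imwrite("pics/final.png",np.vstack([np.hstack(A),np.hstack(B)]))
E
```

```text
42.7 0.0051921114468543705
```

View pics/final.png

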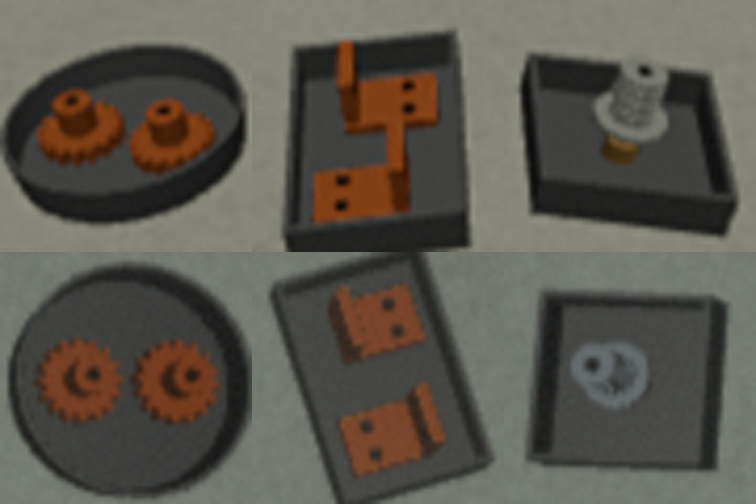

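```bash
python3 - <<'E'
from h import *
sc=imaging.read_camera("scene"); top=imaging.read_camera("top")
a=np.array((143,71))/4.2+[403,218]-.5; b=np.array((89,112))/4.2+[97,160]-.5
print((onz(sc,a,.066)*1000).round(1),(onz(top,b,.066)*1000).round(1), "bottom", (onz(sc,np.array((114,152))/4.2+[403,218]-.5,.011)*1000).round(1))
print(bot.hand_in())
E
```

```text
[542.9 373.4  66. ] [543.1 373.4  66. ] bottom [548.8 370.   11. ]
the job is handed in; nothing more can be done
None
```

The job is done and handed in at about 43 s of the 134 s allowed. I worked in the order asked:

- **Gears:** both lie flat in the round dish, hub up and side by side, with a clear gap between them.
- **Brackets:** both stand on their feet on the floor of the oblong tray, side by side and facing opposite ways.
- **Hot end:** I raised it about 3 mm, slid it along the slot to the wide end, and lifted it out. It now stands upright near the middle of the square tray.

**Last checks:**
- Both cameras put the top of the hot end within 1 mm of where I released it, taking its upright height of 66 mm. A rough reading of its brass foot differed by 6–7 mm, but that was taken on the near face and not the axis.
- The spray bottle was still standing in the last full picture, before the arm drew back.
- The gripper was open and clear of everything, and the arm was at rest.
- The forces I read between moves stayed under 8 N.

**Disagreements along the way:** some network detections were wrong or missing, for example the spray bottle in the top view. I used outline fits and picture overlays instead. The second gear was about 3 mm off my first estimate, which I corrected before gripping it.

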